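# Strip the hook rail into the kit tray

## Task

Strip the hook rail on the rope bench and pack its parts into the plywood kit tray: lift each steel ring up and off its hook and put it in the tray's narrow compartment; slide every hook carriage along the T-slot to the rail's open end, lift it out there and put it in the tray's wide compartment. Leave the other things on the bench where they are.

Things in the scene. Friction and masses are not known exactly. Their poses are not given: they have to be found in the camera images.
- rail: Fixed aluminium T-slot rail, 58 mm wide. Origin on the bench at the slot's mouth, centre line, z up; slot runs 345 mm along own +y to a closed end. Channel floor 8 mm up, 42 mm wide, 11.5 high; lips over it to 25.5 mm up, slot between them 20 wide. Towards -y the bare floor plate goes on 85 mm without lips or walls: a carriage wholly on it lifts straight out.
- tray: Loose plywood tray, outside 247 (x) x 182 (y) x 32 mm high, walls and floor 6 mm, 800 g. Origin: centre of its underside, z up. A divider (32 mm high, 5 thick) at own x = +35 mm splits it into a wide compartment (inside x -117 to +32, for carriages) and a narrow one (x +38 to +117, for rings); both inside y -85 to +85.
- car_a_mid (a point): Steel hook carriage, 250 g; may be absent. Foot 36 (x) x 44 (y) x 7 mm; post 14 mm square amid it, top 88 mm above the underside; round hook arm 8 mm thick along own +x, axis 68 mm up, to 46 mm from the post's axis, tip turned up (tip top 14 mm above arm axis). Point: on the post's axis 44 mm above the underside, z up. Starts in the slot, arm to rail +x, 80 mm or more apart.
- car_b_mid (a point): Steel hook carriage, 250 g; may be absent. Foot 36 (x) x 44 (y) x 7 mm; post 14 mm square amid it, top 88 mm above the underside; round hook arm 8 mm thick along own +x, axis 68 mm up, to 46 mm from the post's axis, tip turned up (tip top 14 mm above arm axis). Point: on the post's axis 44 mm above the underside, z up. Starts in the slot, arm to rail +x, 80 mm or more apart.
- car_c_mid (a point): Steel hook carriage, 250 g; may be absent. Foot 36 (x) x 44 (y) x 7 mm; post 14 mm square amid it, top 88 mm above the underside; round hook arm 8 mm thick along own +x, axis 68 mm up, to 46 mm from the post's axis, tip turned up (tip top 14 mm above arm axis). Point: on the post's axis 44 mm above the underside, z up. Starts in the slot, arm to rail +x, 80 mm or more apart.
- car_d_mid (a point): Steel hook carriage, 250 g; may be absent. Foot 36 (x) x 44 (y) x 7 mm; post 14 mm square amid it, top 88 mm above the underside; round hook arm 8 mm thick along own +x, axis 68 mm up, to 46 mm from the post's axis, tip turned up (tip top 14 mm above arm axis). Point: on the post's axis 44 mm above the underside, z up. Starts in the slot, arm to rail +x, 80 mm or more apart.
- ring_a_mid (a point): Steel net ring, may be absent: outside 50, hole 32, thickness 12 mm, 110 g. Point: its centre; x is its axis. Starts hanging upright on the hook arm of carriage a, axis along the arm, about 30 mm from the post's axis, centre 12 mm above that carriage's point. Comes free if raised 11 to 23 mm, then drawn out along the arm past the turned-up tip.
- ring_b_mid (a point): Steel net ring, may be absent: outside 50, hole 32, thickness 12 mm, 110 g. Point: its centre; x is its axis. Starts hanging upright on the hook arm of carriage b, axis along the arm, about 30 mm from the post's axis, centre 12 mm above that carriage's point. Comes free if raised 11 to 23 mm, then drawn out along the arm past the turned-up tip.
- spool: Empty wooden twine spool, 70 mm across, 60 mm high; bystander, origin at its underside. Not part of the job; leave it where it is.
- tape: Flat roll of paper tape, 90 mm across, 24 mm high; bystander, origin at its underside. Not part of the job; leave it where it is.
- mallet: Hammer lying along its x, 200 mm long; bystander, origin at its underside. Not part of the job; leave it where it is.
There are look-alikes about, which are no part of the job. Leave any orange or pink look-alike of the part that bears ring_a_mid alone. Leave any purple look-alike of the part that bears car_c_mid alone.

How it is judged:
By the outcome, as a careful person would: the job done as asked, in the order asked, and still so for the second after the job is handed in, with the robot touching nothing.
Of car_c, car_d only 1 to 2 are there at a start; the rules pass over those that are not, and their reading is None.
Of ring_a, ring_b only 1 to 2 are there at a start; the rules pass over those that are not, and their reading is None.
At some moment in a run one of tray may be knocked a few centimetres aside while the robot is not near it.
Once in a run the grip may slacken for a moment while it holds something.
It also fails if it takes over 210 s, if anything falls off the work surface, if the arm or the gripper's body presses on something with over 40 N, if the wrist force passes 120 N, or if a joint passes its speed limit or range.

## Robot

A 6-joint arm with a two-finger parallel gripper is mounted at the origin on the work surface. World frame = base frame: x ahead of the robot, y to its left, z up, the work surface at z = 0. Lengths are in m, angles in rad, forces in N, time in s.
With the tool pointing down it reaches from about 0.3 to 0.875 m from the base axis. Payload 6.4 kg.
Tool frame: the origin (TCP) lies at the centre of the arm's flange, where the gripper is bolted on; the fingertips stand 173 mm ahead of it and the grasp point (between the pads) lies 155 mm ahead of it; z points along the fingers, x is the direction in which the jaws open and shut, and the axes are right-handed (so a half turn about z gives the same grasp; the last joint's range is limited). The gripper opens to 85 mm and grips with 20 to 120 N. Pads are 22 mm wide; open, the fingers measure 114 mm over their backs; the gripper's body (76 mm by 85 mm) begins 54 mm behind the grasp point. The pads swing forward as they close: fully open they stand 13 mm farther back than shut.
Start: joints at [0.961, 0.181, 1.607, -0, 1.354, -0.206], TCP at [0.226, 0.529, 0.405] pointing down, gripper open.
Joint ranges: [-2.99, 2.99], [-0.89, 2.07], [0.3, 2.58], [-1.14, 4.28], [0, 2.63], [-3.12, 3.12]. Speed limits (rad/s): [2.57, 2.57, 3.01, 3.14, 3.14, 3.14].

## Interface

Orientations are given as a unit quaternion [w, x, y, z].
In Python, from bench import ctrl gives the robot as it stands. The module is installed in compiled form; this text tells all that it offers.
- The arm moves only by the tool move_arm, never from a script. Its argument "moves" is a list of rows, each an object of numbers: "gripper": the opening in per cent of the stroke, from 0 (shut) to 100 (fully open); "x", "y", "z": the shift along the tool's x, y, z in cm; "roll": the turn about the tool's z in degrees. In form: [{"gripper": .., "x": .., "y": .., "z": .., "roll": ..}, ...]. A call has 1 to 5 rows; each row shifts and turns the commanded pose from where the row before left it, along the tool's axes as they then stand; what a row does not reach is not made up. A row lasts 1/8 s, in which the tool goes at most 62.5 mm and 10.7 degrees, less where a joint would pass 70% of its speed; a pose out of reach is approached as far as the arm can. A call is refused whole if a number of a shift passes 6.25 or a number of a turn 10.7, either way. A call with a gripper value outside its range is refused whole. The fingers move at their own pace and stop on an object; the grip force is fixed at half the most. Time passes only in rows, so rows that do not move let the fingers close. It gives the time, the measured TCP pose, the force and the opening at its end, in the units of the state.
- ctrl.get_obs(): the state, without advancing time (a new reading comes with each control period).
- ctrl.camera(name): name is "scene" or "top" or "wrist"; returns a dict with "img" (420x560x3 uint8, red, green, blue), "fx", "fy", "cx", "cy" (pixels), "world_from_camera" (4x4, takes a point from camera to world coordinates); the wrist camera has in their place "tool_from_camera" (4x4, takes a point from camera to tool coordinates, whose origin is the TCP and whose axes are the tool frame's). Camera axes: x right, y up, looking along -z (the intrinsics and any distortion apply to the point x, -y, -z); pixel columns grow to the right and rows downward; lengths in m; the calibration is good to about 2 mm. A picture is of the moment at which its call begins: read the wrist's pose just before it. There is no depth.
- ctrl.hand_in(): hands the job in, once; it reports no verdict.
The state is a dict: "time_s": time; "q": joint angles; "dq": joint speeds; "joint_efforts": joint torques, N m; "eef_pos": TCP position; "eef_rot": TCP orientation; "wrist_force": force on the tool from outside, world axes, zero at the start; "torque": the same for the moment, N m; "opening": opening from 0.0 (shut) to 1.0 (fully open).
Only numpy, scipy, OpenCV 4.12 (cv2) and the standard library are available. Lean on these libraries where they do the work, as an engineer would, in place of code of your own. Each camera call takes 0.05 s, during which the arm holds its last target. There are 200 camera calls.

## Working session

There is one attempt and no reset: what is moved stays moved. The work goes in short steps, Python scripts to look and compute and a tool call to move; the robot and the scene stay as the last step left them, time stands still between calls to the robot, and variables do not carry over. Pictures are saved under pics/ and viewed, about 12 in all and at most 16, crops included, and the job is handed in when it is done.

Besides the shell and the picture viewer there is one more tool, called after "Request:" by a JSON object that holds its "fn" and its "kwargs", one argument or row to a line. move_arm: Moves the arm, as the interface text tells. Its arguments: {"type":"object","properties":{"moves":{"type":"array","items":{"type":"object","properties":{"gripper":{"type":"number"},"x":{"type":"number"},"y":{"type":"number"},"z":{"type":"number"},"roll":{"type":"number"}}}}},"required":["moves"]}

```bash
mkdir -p pics; cat > h.py <<'E'
import numpy as np, cv2
from scipy.spatial.transform import Rotation as R
from bench import ctrl
def tool():
    o=ctrl.get_obs(); T=np.eye(4); q=o['eef_rot']
    T[:3,:3]=R.from_quat([q[1],q[2],q[3],q[0]]).as_matrix(); T[:3,3]=o['eef_pos']; return T
def shot(n,f=None):
    T=tool(); c=ctrl.camera(n)
    c['W']=np.array(c['world_from_camera']) if n!='wrist' else T@np.array(c['tool_from_camera'])
    if f: cv2.imwrite('pics/'+f,c['img'][:,:,::-1])
    return c
def ray(c,u,v):
    d=np.array([(u-c['cx'])/c['fx'],-(v-c['cy'])/c['fy'],-1.]); return c['W'][:3,3],c['W'][:3,:3]@d
def onz(c,u,v,z):
    o,d=ray(c,u,v); return o+d*(z-o[2])/d[2]
def proj(c,p):
    q=np.linalg.inv(c['W'])@np.append(p,1); return c['cx']-c['fx']*q[0]/q[2], c['cy']+c['fy']*q[1]/q[2]
E
python3 - <<'E'
from h import *
for n in ('scene','top','wrist'):
    c=shot(n,n+'0.png'); print(n,{k:v for k,v in c.items() if k not in('img','W')}, c['W'].round(3).tolist())
print(ctrl.get_obs())
E
```

```text
scene {'fx': 419.4593682904428, 'fy': 419.4593682904428, 'cx': 277.866331560839, 'cy': 202.14507351530705, 'world_from_camera': array([[-0.0975549 , -0.72316528,  0.6837507 ,  1.23356754],
       [ 0.99515344, -0.07941079,  0.05799624,  0.09753108],
       [ 0.01235631,  0.68609468,  0.72740732,  0.72487327],
       [ 0.        ,  0.        ,  0.        ,  1.        ]])} [[-0.098, -0.723, 0.684, 1.234], [0.995, -0.079, 0.058, 0.098], [0.012, 0.686, 0.727, 0.725], [0.0, 0.0, 0.0, 1.0]]
top {'fx': 418.00661248302197, 'fy': 418.00661248302197, 'cx': 274.09001426866865, 'cy': 208.05992924239567, 'world_from_camera': array([[ 0.02190642,  0.99798383, -0.05956838,  0.51550385],
       [-0.99974536,  0.02154444, -0.00671218,  0.06542264],
       [-0.00541528,  0.05970025,  0.99820166,  0.94577042],
       [ 0.        ,  0.        ,  0.        ,  1.        ]])} [[0.022, 0.998, -0.06, 0.516], [-1.0, 0.022, -0.007, 0.065], [-0.005, 0.06, 0.998, 0.946], [0.0, 0.0, 0.0, 1.0]]
wrist {'fx': 334.3460362242603, 'fy': 334.3460362242603, 'cx': 282.3314868101023, 'cy': 205.05564299270281, 'tool_from_ca
[... 436 characters left out ...]
0.373], [0.0, 0.0, 0.0, 1.0]]
{'time_s': 0.15, 'q': array([ 9.60729957e-01,  1.81398534e-01,  1.60776047e+00,  7.62959964e-06,
        1.35382228e+00, -2.06295010e-01]), 'dq': array([-0.00045483, -0.00194964, -0.00177603,  0.00160443,  0.00083545,
        0.00126538]), 'joint_efforts': array([ 1.16480471e-03, -4.45261109e+01, -3.51691175e+01, -3.59717696e-04,
        5.85508678e-03,  5.29909744e-05]), 'eef_pos': array([0.22578176, 0.52861322, 0.40398375]), 'eef_rot': array([ 2.52277983e-04,  8.34532821e-01,  5.50957791e-01, -6.46872797e-04]), 'wrist_force': array([-0.17839743, -0.10935601, -0.22603778]), 'torque': array([-0.00613797,  0.03660248,  0.0047305 ]), 'opening': 1.0023240223910277}
```

View pics/scene0.png

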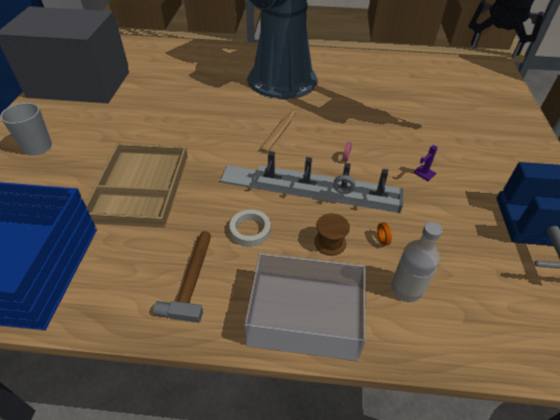

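View pics/top0.png

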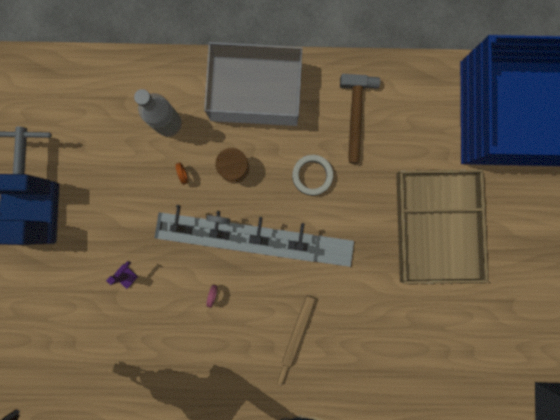

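Four carriages and one ring are visible in the rail. I'll enlarge the rail in both views to confirm before measuring.

```bash
python3 - <<'E'
from h import *
s=cv2.imread('pics/scene0.png')[135:215,210:440]; t=cv2.imread('pics/top0.png')[195:275,145:375]
im=np.vstack([cv2.resize(s,None,fx=3.4,fy=3.4,interpolation=cv2.INTER_CUBIC),cv2.resize(t,None,fx=3.4,fy=3.4,interpolation=cv2.INTER_CUBIC)])
im=np.clip(im.astype(float)*1.6,0,255).astype(np.uint8)
cv2.imwrite('pics/z1.png',im)
E
```

```text
(no output)
```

View pics/z1.png

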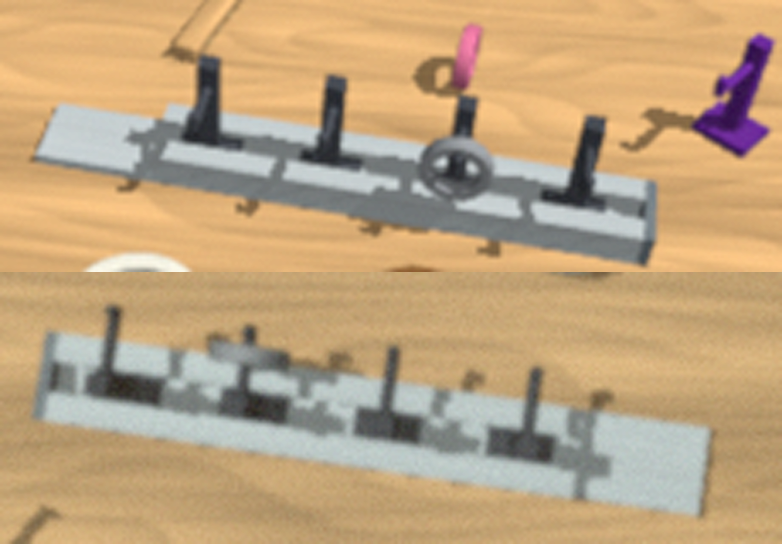

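```bash
python3 - <<'E'
from h import *
import math
C={n:shot(n) for n in('top','scene')}; t,s=C['top'],C['scene']
a=[onz(t,354.7,240.9,.008),onz(t,351.8,266.8,.008),onz(t,158.8,212.6,.0255),onz(t,155.6,237.9,.0255)]
print('rail',np.round(a,4).tolist()); e0=(a[0]+a[1])/2; e1=(a[2]+a[3])/2; print('len',np.linalg.norm((e1-e0)[:2]),'exp ~.430+', math.degrees(math.atan2(*(e1-e0)[[1,0]])))
y=(e1-e0)[:2]; y/=np.linalg.norm(y); x=np.array([y[1],-y[0]]); m=e0[:2]+.085*y
print('y',y,'x',x,'mouth',m)
for u,v in((271.2,152.6),(309.1,158.2),(347.4,164.1),(384.7,170)):
    p=onz(s,u,v,.096); d=p[:2]-m; print('post',p.round(4),'rail xy',d@x,d@y,'top px',np.round(proj(t,p),1))
for u,v in((397.5,172),(482.5,172),(486,281),(401,283)): print('tray',onz(t,u,v,.032).round(4))
for u,v in((97,218),(166,222),(187,149),(121,146)): print('tray scene',onz(s,u,v,.032).round(4))
print(onz(s,344,185,.064), onz(t,218,218,.064))
for n in C:
  print(n)
  g=cv2.cvtColor(C[n]['img'],cv2.COLOR_RGB2HSV)
E
```

```text
rail [[0.5019, -0.11, 0.008], [0.4442, -0.1041, 0.008], [0.5549, 0.3258, 0.0255], [0.4991, 0.3307, 0.0255]]
len 0.4386623732574565 exp ~.430+ 82.93638925494267
y [0.12297121 0.99241024] x [ 0.99241024 -0.12297121] mouth [ 0.48348602 -0.02269692]
post [0.487  0.0166 0.096 ] rail xy -0.001393564087852472 0.039440645098822516 top px [300.2 247.7]
post [0.4969 0.105  0.096 ] rail xy -0.0023584116739744808 0.1283914334091132 top px [256.6 241.8]
post [0.5076 0.1921 0.096 ] rail xy -0.0024886051695437988 0.21617628033714886 top px [213.9 235.6]
post [0.5182 0.2748 0.096 ] rail xy -0.002094133170133431 0.29955184872729473 top px [173.4 229.4]
tray [ 0.6553 -0.1979  0.032 ]
tray [ 0.6592 -0.3841  0.032 ]
tray [ 0.422  -0.3898  0.032 ]
tray [ 0.4136 -0.2065  0.032 ]
tray scene [ 0.6725 -0.3446  0.032 ]
tray scene [ 0.6675 -0.1927  0.032 ]
tray scene [ 0.421 -0.208  0.032]
tray scene [ 0.4283 -0.3795  0.032 ]
[0.54305815 0.18817675 0.064     ] [0.54454366 0.18931624 0.064     ]
top
scene
```

Layout: the mouth is at (0.483,-0.023) and the rail y axis is at 82.9°. Four dark carriages sit at rail y = 39, 128, 216 and 300 mm. The grey steel ring is on the third one, at top px (218,218) and scene px (344,185). It hangs on a hook, so it is the real part.

The look-alikes are the pink ring (scene 347,151), the orange ring (384,234) and the purple carriage (427,162). I'll leave those alone. Moving above the ring now.

Request:
{"fn": "move_arm", "kwargs": {
  "moves": [
    {"roll": -8, "z": 2},
    {"roll": -8, "z": 2},
    {"z": 2},
    {"z": 2, "gripper": 85}
  ]
}}

```text
validation failed for argument at $.mo...
```

Request:
{"fn": "move_arm", "kwargs": {
  "moves": [
    {"x": -3, "y": 3.5},
    {"x": -3, "y": 3.5},
    {"x": -3, "y": 3.5},
    {"x": -3, "y": 3.5},
    {"x": -3, "y": 3.5}
  ]
}}

```text
validation failed for argument at $.mo...
```

Request:
{"fn": "move_arm", "kwargs": {
  "moves": [
    {"x": -3, "y": 3.5},
    {"x": -3, "y": 3.5},
    {"x": -3, "y": 3.5},
    {"x": -3, "y": 3.5},
    {"x": -3, "y": 3.5}
  ]
}}

```text
validation failed for argument at $.mo...
```

```bash
cat >> h.py <<'E'
import math
def need(p,yaw,zt):
    "cm in tool axes to bring TCP to p (xy), height zt; yaw: world angle of tool x in deg; roll first"
    T=tool(); a=math.degrees(math.atan2(T[1,0],T[0,0])); r=-((yaw-a+180)%360-180)
    d=np.array([p[0],p[1],zt])-T[:3,3]; c,s=math.cos(math.radians(yaw)),math.sin(math.radians(yaw))
    print('TCP',T[:3,3].round(4),'yaw %.2f'%a,'roll %.2f then x %.2f y %.2f z %.2f'%(r,100*(c*d[0]+s*d[1]),100*(s*d[0]-c*d[1]),-100*d[2]),'tilt',T[:3,2].round(3))
YA=82.94; Y=np.array([.12297,.99241]); X=np.array([Y[1],-Y[0]]); M=np.array([.4835,-.0227])
E
python3 - <<'E'
from h import *
need((.539,.188),YA,.219); c=shot('wrist','w1.png')
for z,p in((.096,M+.2162*Y),(.064,(.539,.188)),(.089,(.539,.188))): print(proj(c,(*p,z)))
print(ctrl.get_obs()['opening'])
E
```

```text
TCP [0.2258 0.5287 0.4043] yaw 66.87 roll -16.07 then x -29.96 y 35.27 z 18.53 tilt [-0.    -0.001 -1.   ]
(np.float64(112.36047122219944), np.float64(526.4896358816728))
(np.float64(133.81430505638465), np.float64(512.4934996410334))
(np.float64(124.8304251545342), np.float64(536.3962782771943))
0.9987534189875144
```

View pics/w1.png

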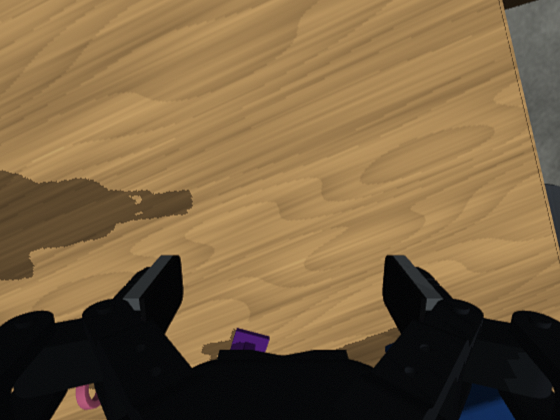

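Request:
{"fn": "move_arm", "kwargs": {
  "moves": [
    {"gripper": 100, "x": 0, "y": 0, "z": 2, "roll": -8},
    {"gripper": 100, "x": 0, "y": 0, "z": 2, "roll": -8},
    {"gripper": 90, "x": 0, "y": 0, "z": 2, "roll": 0},
    {"gripper": 85, "x": 0, "y": 0, "z": 2, "roll": 0}
  ]
}}

```text
time_s: 0.8
eef_pos: [0.2259, 0.5287, 0.324]
eef_rot: [0.0, 0.75, 0.662, -0.0]
wrist_force: [0.6, -0.8, 0.6]
opening: 0.848
```

Request:
{"fn": "move_arm", "kwargs": {
  "moves": [
    {"gripper": 85, "x": -3, "y": 3.5, "z": 0, "roll": 0},
    {"gripper": 85, "x": -3, "y": 3.5, "z": 0, "roll": 0},
    {"gripper": 85, "x": -3, "y": 3.5, "z": 0, "roll": 0},
    {"gripper": 85, "x": -3, "y": 3.5, "z": 0, "roll": 0},
    {"gripper": 85, "x": -3, "y": 3.5, "z": 0, "roll": 0}
  ]
}}

```text
time_s: 1.42
eef_pos: [0.3818, 0.357, 0.3248]
eef_rot: [0.0, 0.75, 0.662, 0.0]
wrist_force: [0.2, 0.4, 0.3]
opening: 0.855
```

Request:
{"fn": "move_arm", "kwargs": {
  "moves": [
    {"gripper": 85, "x": -3, "y": 3.5, "z": 0, "roll": 0},
    {"gripper": 85, "x": -3, "y": 3.5, "z": 0, "roll": 0},
    {"gripper": 85, "x": -3, "y": 3.5, "z": 0, "roll": 0},
    {"gripper": 85, "x": -3, "y": 3.5, "z": 0, "roll": 0},
    {"gripper": 85, "x": -3, "y": 3.5, "z": 0, "roll": 0}
  ]
}}

```text
time_s: 2.05
eef_pos: [0.5368, 0.1864, 0.3248]
eef_rot: [0.0, 0.75, 0.662, 0.0]
wrist_force: [0.1, 0.8, 0.5]
opening: 0.852
```

```bash
python3 - <<'E'
from h import *
need((.539,.188),YA,.219); c=shot('wrist','w2.png')
for z,p in((.096,M+.2162*Y),(.064,(.539,.188)),(.089,(.539,.188))): print(proj(c,(*p,z)))
print(ctrl.get_obs()['opening'])
E
```

```text
TCP [0.5368 0.1864 0.3248] yaw 82.86 roll -0.08 then x 0.19 y 0.19 z 10.58 tilt [ 0.  0. -1.]
(np.float64(287.09868872209205), np.float64(181.7897504584702))
(np.float64(286.0601697276293), np.float64(213.32272149569275))
(np.float64(286.4449898599343), np.float64(224.2748216492868))
0.8529397884152619
```

View pics/w2.png

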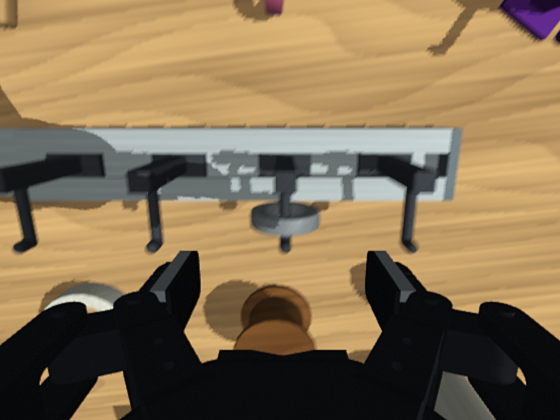

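The wrist view shows the rail horizontal, so the yaw is right. The ring is centred at about (285,220), roughly 3 mm farther out than assumed. I'll check how much room the spool leaves while descending.

```bash
python3 - <<'E'
from h import *
t=shot('top'); s=shot('scene')
print(onz(t,232,163,.06),onz(s,332,228,.06))
for r in(10,):
  h=cv2.cvtColor(t['img'],cv2.COLOR_RGB2HSV)
print(onz(t,216,165,.06),onz(t,249,165,.06),onz(t,232,180,.06))
E
```

```text
[0.66289895 0.16345333 0.06      ] [0.66939603 0.1627361  0.06      ]
[0.65787141 0.1975469  0.06      ] [0.65935469 0.12699641 0.06      ] [0.62635805 0.16243273 0.06      ]
```

Request:
{"fn": "move_arm", "kwargs": {
  "moves": [
    {"gripper": 85, "x": 0.2, "y": 0.4, "z": 3.5, "roll": 0},
    {"gripper": 85, "x": 0, "y": 0, "z": 3.5, "roll": 0},
    {"gripper": 85, "x": 0, "y": 0, "z": 3.0, "roll": 0},
    {"gripper": 85, "x": 0, "y": 0, "z": 0.9, "roll": 0},
    {"gripper": 70, "x": 0, "y": 0, "z": 0, "roll": 0}
  ]
}}

```text
time_s: 2.82
eef_pos: [0.5397, 0.1897, 0.2156]
eef_rot: [-0.0, 0.749, 0.662, -0.0]
wrist_force: [0.3, 0.6, -0.0]
opening: 0.703
```

Request:
{"fn": "move_arm", "kwargs": {
  "moves": [
    {"gripper": 50, "x": 0, "y": 0, "z": 0, "roll": 0},
    {"gripper": 45, "x": 0, "y": 0, "z": 0, "roll": 0},
    {"gripper": 40, "x": 0, "y": 0, "z": 0, "roll": 0},
    {"gripper": 40, "x": 0, "y": 0, "z": 0, "roll": 0}
  ]
}}

```text
time_s: 3.32
eef_pos: [0.5411, 0.1893, 0.2171]
eef_rot: [0.001, 0.75, 0.662, 0.001]
wrist_force: [2.4, 1.6, 5.5]
opening: 0.567
```

```bash
python3 - <<'E'
from h import *
need((.541,.188),YA,.215); shot('wrist','w3.png'); o=ctrl.get_obs(); print(o['opening'],o['wrist_force'])
E
```

```text
TCP [0.5411 0.1893 0.2171] yaw 82.86 roll -0.08 then x -0.13 y 0.01 z 0.21 tilt [ 0.003  0.001 -1.   ]
0.5647262438845874 [1.04374921 1.79038742 6.55340504]
```

View pics/w3.png

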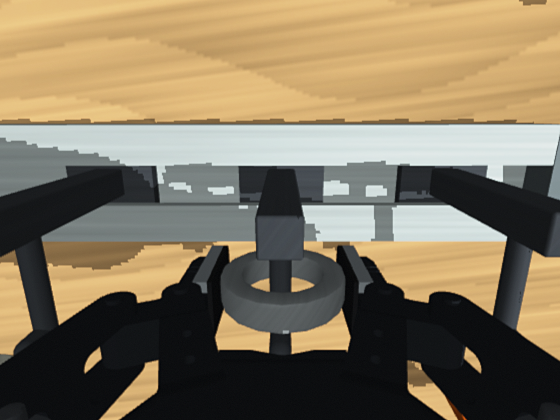

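The opening is 48 mm with a 5 N upward push, so the pads sit a few mm above the ring's equator. I'll open, lower and grip again.

Request:
{"fn": "move_arm", "kwargs": {
  "moves": [
    {"gripper": 75, "x": 0, "y": 0, "z": 0, "roll": 0},
    {"gripper": 75, "x": 0, "y": 0, "z": 0, "roll": 0},
    {"gripper": 75, "x": -0.1, "y": 0, "z": 0.8, "roll": 0},
    {"gripper": 50, "x": 0, "y": 0, "z": 0, "roll": 0},
    {"gripper": 45, "x": 0, "y": 0, "z": 0, "roll": 0}
  ]
}}

```text
time_s: 4.0
eef_pos: [0.5398, 0.188, 0.2072]
eef_rot: [-0.0, 0.75, 0.662, -0.0]
wrist_force: [0.4, 0.6, -0.8]
opening: 0.572
```

Request:
{"fn": "move_arm", "kwargs": {
  "moves": [
    {"gripper": 40, "x": 0, "y": 0, "z": 0, "roll": 0},
    {"gripper": 40, "x": 0, "y": 0, "z": 0, "roll": 0}
  ]
}}

```text
time_s: 4.25
eef_pos: [0.54, 0.1881, 0.2076]
eef_rot: [-0.0, 0.75, 0.662, -0.0]
wrist_force: [0.1, -0.4, -1.0]
opening: 0.567
```

Request:
{"fn": "move_arm", "kwargs": {
  "moves": [
    {"gripper": 40, "x": 0, "y": 0, "z": -0.6, "roll": 0},
    {"gripper": 40, "x": 0, "y": 0, "z": -0.6, "roll": 0},
    {"gripper": 40, "x": 0, "y": 0, "z": -0.5, "roll": 0},
    {"gripper": 40, "x": 0, "y": 0, "z": 0, "roll": 0}
  ]
}}

```text
time_s: 4.75
eef_pos: [0.5403, 0.1882, 0.2255]
eef_rot: [0.0, 0.75, 0.662, 0.001]
wrist_force: [0.5, -0.5, -1.3]
opening: 0.569
```

```bash
python3 - <<'E'
from h import *
shot('wrist','w4.png'); o=ctrl.get_obs(); print(o['opening'],o['wrist_force'],o['eef_pos'])
E
```

```text
0.5679796647724343 [-0.36494903  0.49771588 -0.22448832] [0.54014923 0.18814398 0.22507674]
```

View pics/w4.png

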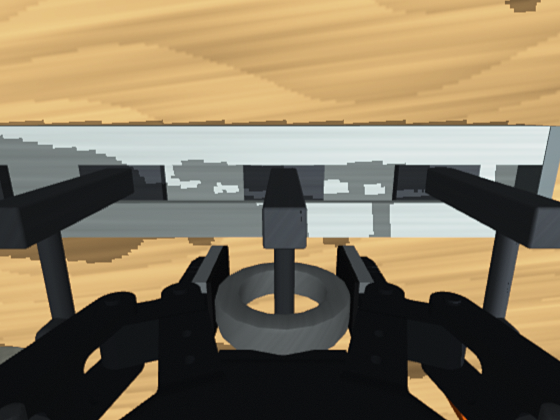

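Request:
{"fn": "move_arm", "kwargs": {
  "moves": [
    {"gripper": 40, "x": 0, "y": 1, "z": 0, "roll": 0},
    {"gripper": 40, "x": 0, "y": 1, "z": 0, "roll": 0},
    {"gripper": 40, "x": 0, "y": 1.2, "z": 0, "roll": 0},
    {"gripper": 40, "x": 0, "y": 0, "z": -3.5, "roll": 0},
    {"gripper": 40, "x": 0, "y": 0, "z": -3.5, "roll": 0}
  ]
}}

```text
time_s: 5.42
eef_pos: [0.5724, 0.1838, 0.2948]
eef_rot: [-0.0, 0.75, 0.662, -0.001]
wrist_force: [0.6, -0.6, -0.5]
opening: 0.568
```

Request:
{"fn": "move_arm", "kwargs": {
  "moves": [
    {"gripper": 40, "x": -4.7, "y": 0.9, "z": 0, "roll": 0},
    {"gripper": 40, "x": -4.7, "y": 0.9, "z": 0, "roll": 0},
    {"gripper": 40, "x": -4.7, "y": 0.9, "z": 0, "roll": 0},
    {"gripper": 40, "x": -4.7, "y": 0.9, "z": 0, "roll": 0},
    {"gripper": 40, "x": -4.7, "y": 0.9, "z": 0, "roll": 0}
  ]
}}

```text
time_s: 6.05
eef_pos: [0.5878, -0.0566, 0.2948]
eef_rot: [0.0, 0.75, 0.662, 0.0]
wrist_force: [0.4, -0.5, -1.7]
opening: 0.571
```

Request:
{"fn": "move_arm", "kwargs": {
  "moves": [
    {"gripper": 40, "x": -4.7, "y": 0.9, "z": 0, "roll": 0},
    {"gripper": 40, "x": -4.7, "y": 0.9, "z": 0, "roll": 0},
    {"gripper": 40, "x": -4.7, "y": 0.9, "z": 0, "roll": 0},
    {"gripper": 40, "x": -4.7, "y": 0.9, "z": 0, "roll": -4},
    {"gripper": 40, "x": -4.7, "y": 0.9, "z": 0, "roll": -5}
  ]
}}

```text
time_s: 6.68
eef_pos: [0.6062, -0.2953, 0.2945]
eef_rot: [-0.0, 0.695, 0.719, 0.0]
wrist_force: [0.1, 0.5, -1.6]
opening: 0.57
```

```bash
python3 - <<'E'
from h import *
need((.615,-.293),91.8,.20); c=shot('wrist','w5.png'); o=ctrl.get_obs(); print(o['opening'],o['wrist_force'])
s=shot('scene','s5.png'); print(proj(c,(.615,-.293,.006)))
im=np.vstack([c['img'][:,:,::-1][:300],cv2.resize(s['img'][60:260,60:340,::-1],None,fx=2,fy=2)[:300]]); cv2.imwrite('pics/c5.png',im)
E
```

```text
TCP [ 0.6062 -0.2953  0.2945] yaw 91.99 roll 0.19 then x 0.20 y 0.89 z 9.45 tilt [-0.  0. -1.]
0.5660848789565788 [-2.36583709 -3.40244488  0.64922756]
(np.float64(285.7075005859912), np.float64(212.07801948007545))
```

View pics/c5.png

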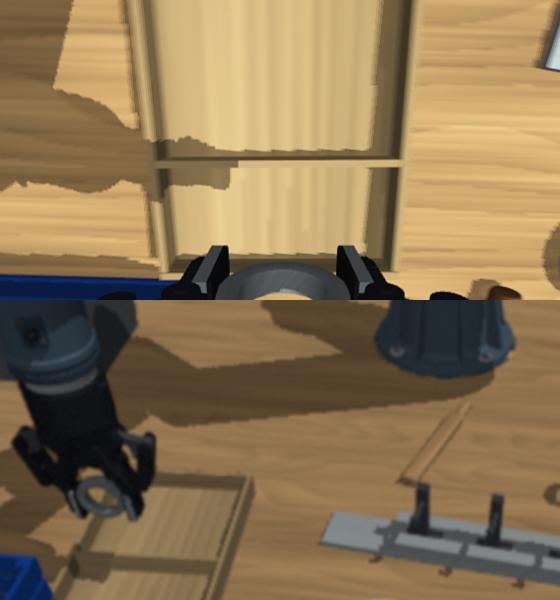

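```bash
python3 - <<'E'
from h import *
T=tool(); c=shot('wrist')
for n,u,v in(('divL',160,162),('divR',403,164),('wallR0',416,0),('wallR1',398,270),('wallL0',130,0),('wallL1',163,270),('outer',190,263)): print(n,onz(c,u,v,.032).round(4))
E
```

```text
divL [ 0.5742 -0.3861  0.032 ]
divR [ 0.5706 -0.2174  0.032 ]
wallR0 [ 0.4695 -0.2218  0.032 ]
wallR1 [ 0.6508 -0.2114  0.032 ]
wallL0 [ 0.4744 -0.3981  0.032 ]
wallL1 [ 0.6563 -0.3893  0.032 ]
outer [ 0.6499 -0.3685  0.032 ]
```

The divider is at x≈0.572 and the tray centre at about (0.537,-0.298), yaw about 2°. I'll lower the ring beside the divider.

Request:
{"fn": "move_arm", "kwargs": {
  "moves": [
    {"gripper": 40, "x": 0, "y": -1.0, "z": 3, "roll": 0},
    {"gripper": 40, "x": 0, "y": 0, "z": 3, "roll": 0},
    {"gripper": 40, "x": 0, "y": 0, "z": 3, "roll": 0},
    {"gripper": 40, "x": 0, "y": 0, "z": 2, "roll": 0},
    {"gripper": 40, "x": 0, "y": 0, "z": 0.7, "roll": 0}
  ]
}}

```text
time_s: 7.45
eef_pos: [0.5957, -0.2925, 0.1766]
eef_rot: [-0.002, 0.695, 0.719, -0.0]
wrist_force: [-16.4, 12.7, 34.9]
opening: 0.57
```

```bash
python3 - <<'E'
from h import *
need((.596,-.297),91.8,.177); o=ctrl.get_obs(); print(o['opening'],o['wrist_force'])
c=shot('wrist','w6.png')
E
```

```text
TCP [ 0.5957 -0.2925  0.1766] yaw 91.89 roll 0.09 then x -0.46 y 0.01 z -0.04 tilt [-0.003  0.002 -1.   ]
0.5698750521007269 [-16.44032451  12.72715127  34.86652967]
```

View pics/w6.png

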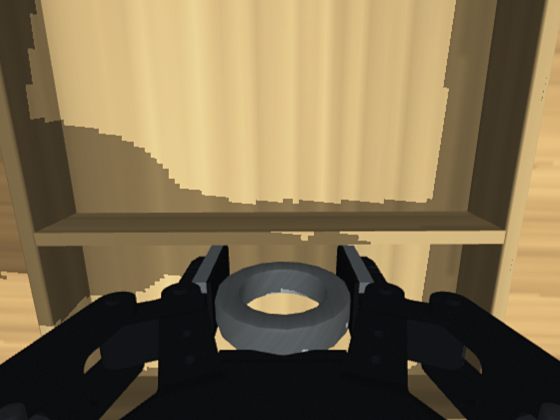

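The ring is beyond the divider and touching the tray floor at 35 N, so I'll ease up slightly and release.

Request:
{"fn": "move_arm", "kwargs": {
  "moves": [
    {"gripper": 40, "x": 0, "y": 0, "z": -0.3, "roll": 0},
    {"gripper": 62, "x": 0, "y": 0, "z": 0, "roll": 0},
    {"gripper": 66, "x": 0, "y": 0, "z": 0, "roll": 0},
    {"gripper": 75, "x": 0, "y": 0, "z": 0, "roll": 0},
    {"gripper": 75, "x": 0, "y": 0, "z": 0, "roll": 0}
  ]
}}

```text
time_s: 8.12
eef_pos: [0.596, -0.2934, 0.1808]
eef_rot: [0.0, 0.696, 0.719, 0.0]
wrist_force: [0.8, 0.4, 0.1]
opening: 0.752
```

Request:
{"fn": "move_arm", "kwargs": {
  "moves": [
    {"gripper": 75, "x": 0, "y": 0, "z": -3, "roll": 0},
    {"gripper": 75, "x": 0, "y": 0, "z": -4, "roll": 0},
    {"gripper": 75, "x": 0, "y": 0, "z": -4, "roll": 0},
    {"gripper": 75, "x": 0, "y": -6, "z": -2, "roll": 0},
    {"gripper": 65, "x": 0, "y": -6, "z": 0, "roll": 0}
  ]
}}

```text
time_s: 8.75
eef_pos: [0.4763, -0.2977, 0.3127]
eef_rot: [0.002, 0.695, 0.719, -0.0]
wrist_force: [-0.7, -0.0, 0.3]
opening: 0.648
```

```bash
python3 - <<'E'
from h import *
t=shot('top'); s=shot('scene'); w=shot('wrist'); need((.4884,.0163),YA,.3)
f=lambda c,a:cv2.resize(c['img'][a[1]:a[3],a[0]:a[2],::-1],None,fx=2.5,fy=2.5)
A=f(t,(380,150,540,300)); B=f(s,(70,120,230,250)); 
im=np.vstack([A[:330],B[:]])[:600]; im=np.hstack([im,np.vstack([cv2.resize(w['img'][:,:,::-1],(400,300)),np.zeros((im.shape[0]-300,400,3),np.uint8)])])
cv2.imwrite('pics/c7.png',im); print(im.shape)
E
```

```text
TCP [ 0.4744 -0.2969  0.31  ] yaw 91.73 roll 8.79 then x 31.25 y -2.46 z 1.00 tilt [-0.002  0.001 -1.   ]
(600, 800, 3)
```

View pics/c7.png

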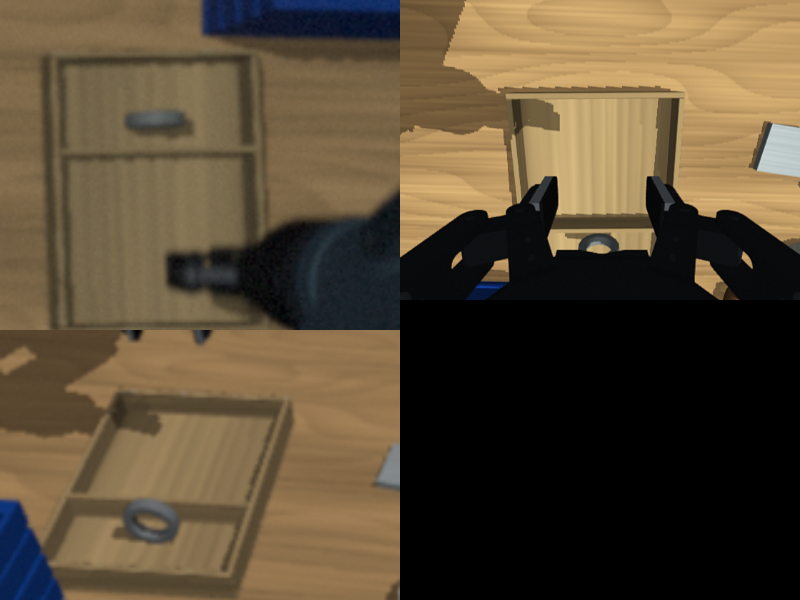

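The ring is upright in the narrow compartment. I'll tip it flat towards the outer wall with shut fingers, so it can't roll.

Request:
{"fn": "move_arm", "kwargs": {
  "moves": [
    {"gripper": 0, "x": 0, "y": 4.5, "z": 0, "roll": 0},
    {"gripper": 0, "x": 0, "y": 4.6, "z": 0, "roll": 0},
    {"gripper": 0, "x": 0.2, "y": 0, "z": 3.5, "roll": 0},
    {"gripper": 0, "x": 0, "y": 0, "z": 3.5, "roll": 0},
    {"gripper": 0, "x": 0, "y": 0, "z": 2.5, "roll": 0}
  ]
}}

```text
time_s: 9.52
eef_pos: [0.5685, -0.2919, 0.2135]
eef_rot: [-0.0, 0.695, 0.719, 0.0]
wrist_force: [-0.0, -0.7, 0.6]
opening: 0.003
```

Request:
{"fn": "move_arm", "kwargs": {
  "moves": [
    {"gripper": 0, "x": 0, "y": 1, "z": 0, "roll": 0},
    {"gripper": 0, "x": 0, "y": 1, "z": 0, "roll": 0},
    {"gripper": 0, "x": 0, "y": 0.8, "z": 0, "roll": 0},
    {"gripper": 0, "x": 0, "y": 0.8, "z": 0, "roll": 0},
    {"gripper": 0, "x": 0, "y": 0, "z": -4, "roll": 0}
  ]
}}

```text
time_s: 10.15
eef_pos: [0.6032, -0.2901, 0.2526]
eef_rot: [-0.003, 0.695, 0.719, -0.0]
wrist_force: [0.2, -1.1, -0.0]
opening: 0.0
```

Request:
{"fn": "move_arm", "kwargs": {
  "moves": [
    {"gripper": 50, "x": 1, "y": -4, "z": -5, "roll": 4},
    {"gripper": 50, "x": 6, "y": -4, "z": 0, "roll": 4},
    {"gripper": 50, "x": 6, "y": -3, "z": 0, "roll": 1},
    {"gripper": 50, "x": 6, "y": -2, "z": 0, "roll": 0},
    {"gripper": 50, "x": 6, "y": 0, "z": 0, "roll": 0}
  ]
}}

```text
time_s: 10.78
eef_pos: [0.5047, -0.0484, 0.3046]
eef_rot: [0.0, 0.75, 0.661, 0.0]
wrist_force: [1.1, 0.2, 0.2]
opening: 0.499
```

```bash
python3 - <<'E'
from h import *
need((.4884,.0163),YA,.3); s=shot('scene','s8.png'); shot('wrist','w8.png')
im=cv2.imread('pics/s8.png')[100:230,70:250]; cv2.imwrite('pics/c8.png',np.hstack([cv2.resize(im,(400,290)),cv2.resize(cv2.imread('pics/w8.png'),(387,290))]))
E
```

```text
TCP [ 0.5047 -0.0484  0.3046] yaw 82.79 roll -0.15 then x 6.22 y -2.41 z 0.46 tilt [ 0.001 -0.    -1.   ]
```

View pics/c8.png

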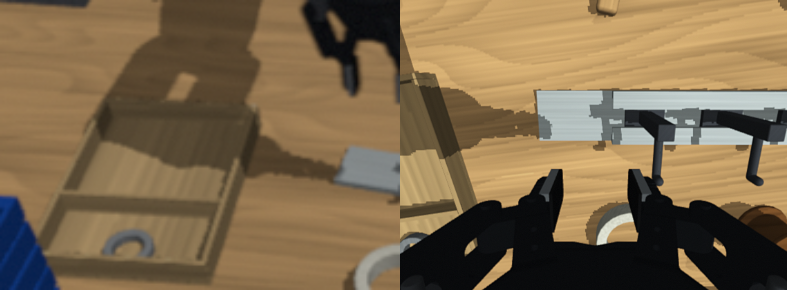

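The ring now lies flat in the narrow compartment. Next I'll refine the first carriage and the rail line from this wrist view.

```bash
python3 - <<'E'
from h import *
T=tool(); c=shot('wrist')
def rl(p): d=p[:2]-M; return (d@X*1e3).round(1),(d@Y*1e3).round(1)
im=cv2.imread('pics/w8.png').astype(int)
# rail edges: sample columns, wood is r>>b
for u in(225,260,290,440,520):
    col=im[60:260,u]; g=(col[:,2]-col[:,0]<25)&(col.sum(1)>150); k=np.where(g)[0]+60
    z=.008 if u<300 else .0255
    print(u,k.min(),k.max(),rl(onz(c,u,k.min()-.5,z)),rl(onz(c,u,k.max()+.5,z)))
d=im.sum(2)<150
n,l,st,ce=cv2.connectedComponentsWithStats(d[100:235].astype(np.uint8))
for i in range(1,n):
    if st[i,4]>150: print(st[i]+[0,100,0,0,0])
cv2.imwrite('pics/c9.png',cv2.resize(im[110:280,280:560].astype(np.uint8),None,fx=2.8,fy=2.8,interpolation=cv2.INTER_NEAREST))
print(rl(onz(c,383,188,.096)))
E
```

```text
225 131 254 (np.float64(-29.6), np.float64(-64.8)) (np.float64(74.1), np.float64(-69.0))
260 131 203 (np.float64(-29.7), np.float64(-37.6)) (np.float64(28.9), np.float64(-38.4))
290 131 203 (np.float64(-29.8), np.float64(-14.4)) (np.float64(28.8), np.float64(-13.8))
440 131 208 (np.float64(-31.0), np.float64(94.0)) (np.float64(27.7), np.float64(101.4))
520 131 228 (np.float64(-31.2), np.float64(152.0)) (np.float64(43.7), np.float64(166.1))
[  28  124   58  105 2657]
[ 325  159   72   76 1587]
[ 434  159  126   76 3104]
(np.float64(-3.3), np.float64(34.4))
```

View pics/c9.png

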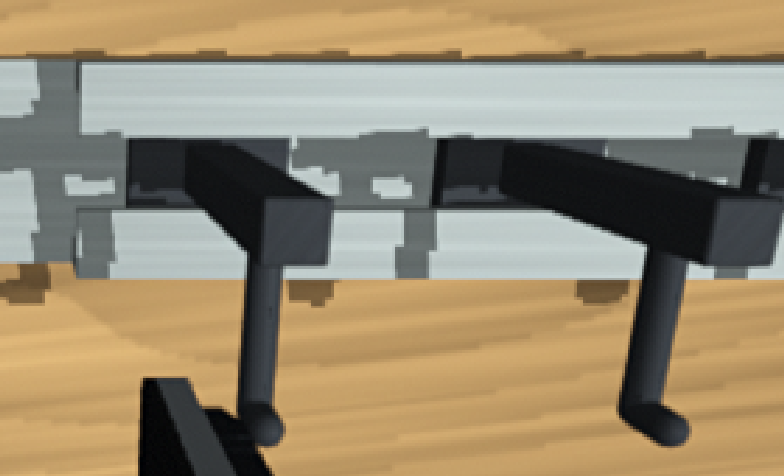

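Request:
{"fn": "move_arm", "kwargs": {
  "moves": [
    {"gripper": 50, "x": 3, "y": -1.3, "z": 0, "roll": -0.3},
    {"gripper": 50, "x": 3, "y": -1.2, "z": 0, "roll": 0},
    {"gripper": 50, "x": 0, "y": 0, "z": 4, "roll": 0},
    {"gripper": 50, "x": 0, "y": 0, "z": 4, "roll": 0},
    {"gripper": 50, "x": 0, "y": 0, "z": 1, "roll": 0}
  ]
}}

```text
time_s: 11.55
eef_pos: [0.4873, 0.0116, 0.2118]
eef_rot: [-0.002, 0.748, 0.663, -0.001]
wrist_force: [-0.3, 0.3, 1.0]
opening: 0.494
```

Request:
{"fn": "move_arm", "kwargs": {
  "moves": [
    {"gripper": 25, "x": 0, "y": 0, "z": 0, "roll": 0},
    {"gripper": 10, "x": 0, "y": 0, "z": 0, "roll": 0},
    {"gripper": 0, "x": 0, "y": 0, "z": 0, "roll": 0},
    {"gripper": 0, "x": 0, "y": 0, "z": 0, "roll": 0}
  ]
}}

```text
time_s: 12.05
eef_pos: [0.4885, 0.0123, 0.2147]
eef_rot: [0.001, 0.748, 0.664, 0.0]
wrist_force: [-0.9, -0.7, 2.4]
opening: 0.156
```

```bash
python3 - <<'E'
from h import *
need(M-.0007*X-.045*Y,YA,.215); o=ctrl.get_obs(); print(o['opening'],o['wrist_force'],o['torque']); shot('wrist','w10.png')
E
```

```text
TCP [0.4885 0.0123 0.2147] yaw 83.17 roll 0.23 then x -8.04 y -0.13 z -0.03 tilt [ 0.002 -0.001 -1.   ]
0.15604060845316992 [-0.92297164 -0.72297118  2.42472078] [-0.23451053  0.14400923  0.01773433]
```

Gripped (opening 13.3 mm, close to the 14 mm post). Now sliding it to the open plate.

Request:
{"fn": "move_arm", "kwargs": {
  "moves": [
    {"gripper": 0, "x": -1.6, "y": 0, "z": 0, "roll": 0},
    {"gripper": 0, "x": -1.6, "y": 0, "z": 0, "roll": 0},
    {"gripper": 0, "x": -1.6, "y": 0, "z": 0, "roll": 0},
    {"gripper": 0, "x": -1.6, "y": 0, "z": 0, "roll": 0},
    {"gripper": 0, "x": -1.6, "y": 0, "z": 0, "roll": 0}
  ]
}}

```text
time_s: 12.72
eef_pos: [0.4791, -0.067, 0.2148]
eef_rot: [0.0, 0.748, 0.664, 0.001]
wrist_force: [1.1, 5.3, 6.0]
opening: 0.154
```

```bash
python3 - <<'E'
from h import *
need(M-.0007*X-.045*Y,YA,.215); o=ctrl.get_obs(); print(o['opening'],o['wrist_force'],o['torque']); 
s=shot('scene')
w=shot('wrist')
cv2.imwrite('pics/c11.png',np.hstack([cv2.resize(s['img'][130:220,200:340,::-1],(420,270)),cv2.resize(w['img'][:,:,::-1],(360,270))]))
E
```

```text
TCP [ 0.4791 -0.067   0.2148] yaw 83.15 roll 0.21 then x -0.05 y -0.17 z -0.02 tilt [ 0.002  0.001 -1.   ]
0.1540976585674179 [1.05560423 5.29485354 5.98853414] [ 0.8653906  -0.09099044 -0.00270512]
```

View pics/c11.png

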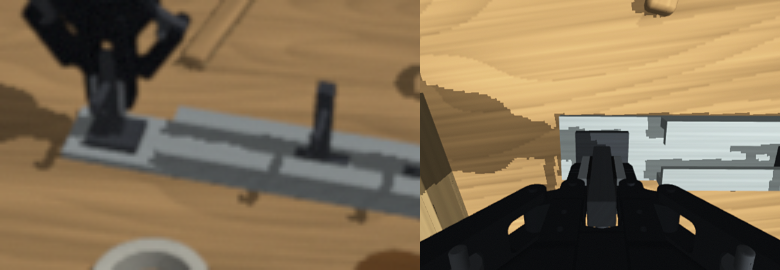

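The carriage is clear of the mouth on the bare plate. I'll lift it and carry it to the tray, checking the tray's position by template match against the first top image.

Request:
{"fn": "move_arm", "kwargs": {
  "moves": [
    {"gripper": 0, "x": 0, "y": 0, "z": -2, "roll": 0},
    {"gripper": 0, "x": 0, "y": 0, "z": -3, "roll": 0},
    {"gripper": 0, "x": 0, "y": 0, "z": -3, "roll": 0}
  ]
}}

```text
time_s: 13.2
eef_pos: [0.4779, -0.0664, 0.2938]
eef_rot: [-0.001, 0.748, 0.664, -0.0]
wrist_force: [1.9, -0.2, -3.6]
opening: 0.153
```

```bash
cat >> h.py <<'E'
def traychk():
    for n,b in(('top',(390,165,496,292)),('scene',(85,140,195,230))):
        ref=cv2.imread(f'pics/{n}0.png',0)[b[1]:b[3],b[0]:b[2]]; g=cv2.cvtColor(shot(n)['img'],cv2.COLOR_RGB2GRAY)
        # edges of the tray only
        e=lambda a:cv2.GaussianBlur(cv2.Canny(a,30,80),(0,0),1.2)
        r=cv2.matchTemplate(e(g),e(ref),cv2.TM_CCOEFF_NORMED); _,s,_,l=cv2.minMaxLoc(r); print('tray shift px',n,l[0]-b[0],l[1]-b[1],'score %.2f'%s)
TC=np.array([.537,-.297]); TY=math.radians(2)
def slot(x,y): return TC+np.array([math.cos(TY)*x-math.sin(TY)*y,math.sin(TY)*x+math.cos(TY)*y])
E
python3 - <<'E'
from h import *
traychk(); need(slot(-.092,-.042),YA,.295); o=ctrl.get_obs(); print(o['opening'],o['wrist_force'])
E
```

```text
tray shift px top 0 0 score 0.63
tray shift px scene 0 0 score 0.65
TCP [ 0.4795 -0.067   0.2963] yaw 83.18 roll 0.24 then x -27.72 y 0.11 z 0.13 tilt [ 0.005 -0.002 -1.   ]
0.15705153929901244 [ 0.43775323 -0.82702914 -2.3694007 ]
```

Request:
{"fn": "move_arm", "kwargs": {
  "moves": [
    {"gripper": 0, "x": -4.6, "y": 0, "z": 0, "roll": 0},
    {"gripper": 0, "x": -4.6, "y": 0, "z": 0, "roll": 0},
    {"gripper": 0, "x": -4.6, "y": 0, "z": 0, "roll": 0},
    {"gripper": 0, "x": -4.6, "y": 0, "z": 0, "roll": 0},
    {"gripper": 0, "x": -4.6, "y": 0, "z": 0, "roll": 0}
  ]
}}

```text
time_s: 13.92
eef_pos: [0.4503, -0.296, 0.2916]
eef_rot: [-0.001, 0.748, 0.664, 0.0]
wrist_force: [0.1, -0.6, -1.7]
opening: 0.157
```

Request:
{"fn": "move_arm", "kwargs": {
  "moves": [
    {"gripper": 0, "x": -4.7, "y": 0.1, "z": 0, "roll": -4.5},
    {"gripper": 0, "x": 0, "y": 0, "z": 0, "roll": -4.3},
    {"gripper": 0, "x": 0, "y": 0, "z": 0, "roll": 0}
  ]
}}

```text
time_s: 14.3
eef_pos: [0.4459, -0.3418, 0.2915]
eef_rot: [-0.002, 0.695, 0.719, 0.0]
wrist_force: [-0.5, 1.2, -2.8]
opening: 0.156
```

```bash
python3 - <<'E'
from h import *
need(slot(-.092,-.042),92,.2132); o=ctrl.get_obs(); print(o['opening'],o['wrist_force'])
w=shot('wrist','w12.png')
for x,y in((-.1235,-.091),(-.1235,.091),(.035,.085)): print(proj(w,(*slot(x,y),.032)))
E
```

```text
TCP [ 0.4459 -0.3418  0.2915] yaw 91.87 roll -0.13 then x -0.04 y 0.06 z 7.83 tilt [-0.002  0.003 -1.   ]
0.15559652866670895 [-0.47948081  1.17047206 -2.84881699]
(np.float64(210.52592507501979), np.float64(169.23882388060048))
(np.float64(474.9154988530351), np.float64(168.4705125411783))
(np.float64(439.16554710274886), np.float64(363.15336144733857))
```

View pics/w12.png

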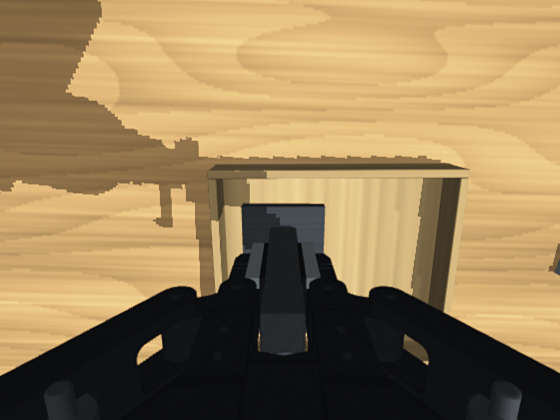

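Tray corners are at (208,167) and (470,165), within 3 px of the prediction, and the foot lies well inside the walls. Lowering and releasing.

Request:
{"fn": "move_arm", "kwargs": {
  "moves": [
    {"gripper": 0, "x": 0, "y": 0, "z": 2.5, "roll": 0},
    {"gripper": 0, "x": 0, "y": 0, "z": 2.5, "roll": 0},
    {"gripper": 0, "x": 0, "y": 0, "z": 1.9, "roll": 0},
    {"gripper": 0, "x": 0, "y": 0, "z": 0.8, "roll": 0},
    {"gripper": 0, "x": 0, "y": 0, "z": 0, "roll": 0}
  ]
}}

```text
time_s: 14.98
eef_pos: [0.4465, -0.3418, 0.2163]
eef_rot: [-0.0, 0.695, 0.719, 0.0]
wrist_force: [0.0, -0.6, -2.9]
opening: 0.155
```

Request:
{"fn": "move_arm", "kwargs": {
  "moves": [
    {"gripper": 25, "x": 0, "y": 0, "z": 0, "roll": 0},
    {"gripper": 40, "x": 0, "y": 0, "z": 0, "roll": 0},
    {"gripper": 50, "x": 0, "y": 0, "z": 0, "roll": 0},
    {"gripper": 50, "x": 0, "y": 0, "z": -3, "roll": 0},
    {"gripper": 50, "x": 0, "y": 0, "z": -4, "roll": 0}
  ]
}}

```text
time_s: 15.6
eef_pos: [0.4461, -0.3418, 0.2867]
eef_rot: [-0.001, 0.695, 0.719, 0.0]
wrist_force: [-0.0, -0.0, 0.5]
opening: 0.503
```

```bash
python3 - <<'E'
from h import *
need(M+.125*Y,YA,.315); shot('wrist','w13.png'); shot('scene','s13.png')
print(ctrl.get_obs()['opening'])
E
```

```text
TCP [ 0.4461 -0.3418  0.2867] yaw 91.96 roll 9.02 then x 44.63 y -0.21 z -2.83 tilt [-0.001  0.002 -1.   ]
0.5013210904934472
```

Request:
{"fn": "move_arm", "kwargs": {
  "moves": [
    {"gripper": 50, "x": 0, "y": 0, "z": -3, "roll": 4.4},
    {"gripper": 50, "x": 0, "y": 0, "z": 0, "roll": 4.4},
    {"gripper": 50, "x": 5.5, "y": 0, "z": 0, "roll": 0},
    {"gripper": 50, "x": 5.5, "y": 0, "z": 0, "roll": 0},
    {"gripper": 50, "x": 5.5, "y": 0, "z": 0, "roll": 0}
  ]
}}

```text
time_s: 16.32
eef_pos: [0.4659, -0.1768, 0.3165]
eef_rot: [0.0, 0.748, 0.663, 0.0]
wrist_force: [0.8, -0.7, 0.0]
opening: 0.501
```

Request:
{"fn": "move_arm", "kwargs": {
  "moves": [
    {"gripper": 50, "x": 5.5, "y": 0, "z": 0, "roll": 0},
    {"gripper": 50, "x": 5.5, "y": 0, "z": 0, "roll": 0},
    {"gripper": 50, "x": 5.5, "y": 0, "z": 0, "roll": 0},
    {"gripper": 50, "x": 5.5, "y": -0.2, "z": 0, "roll": 0},
    {"gripper": 50, "x": 5, "y": 0, "z": 0, "roll": 0}
  ]
}}

```text
time_s: 16.95
eef_pos: [0.496, 0.092, 0.3167]
eef_rot: [0.0, 0.748, 0.664, 0.0]
wrist_force: [0.3, -0.6, 1.1]
opening: 0.505
```

```bash
cat >> h.py <<'E'
def posts(f='p.png'):
    "top faces of dark posts near image centre: lighter squares; rail coords via z=.096"
    w=shot('wrist',f); im=w['img'].astype(int); d=(im.sum(2)<190)&(im.max(2)-im.min(2)<40)
    d[235:]=0; n,l,st,ce=cv2.connectedComponentsWithStats(d.astype(np.uint8))
    for i in range(1,n):
        if st[i,4]>300: print('dark blob',st[i])
    return w
def rl(p): d=np.array(p[:2])-M; return (d@X*1e3).round(1),(d@Y*1e3).round(1)
E
python3 - <<'E'
from h import *
need(M+.124*Y-.0008*X,83.1,.2148); w=posts('w14.png')
for y in(.124,.212,.298): print(y,[np.round(proj(w,(*(M+(y+a)*Y+(-.0008+b)*X),.096)),0) for a,b in((-.007,-.007),(.007,.007))])
im=w['img'][150:215]; g=im.mean(2)
for v in (165,172,180,188,195): print(v,' '.join('%d'%x for x in w['img'][v,240:330:3].mean(1)))
E
```

```text
TCP [0.496  0.092  0.3167] yaw 83.18 roll 0.08 then x 0.86 y 0.09 z 10.19 tilt [ 0. -0. -1.]
dark blob [ 275  190   50   45 1123]
dark blob [ 378  190   86   45 1835]
dark blob [ 475  190   85   42 1934]
0.124 [array([286., 219.]), array([309., 241.])]
0.212 [array([434., 220.]), array([455., 242.])]
0.298 [array([579., 220.]), array([597., 243.])]
165 165 164 165 161 161 161 161 158 158 158 155 155 155 151 153 154 151 152 152 153 150 149 151 148 148 149 149 147 146 146
172 186 186 187 187 186 187 188 188 188 188 188 188 188 189 189 189 189 189 190 190 190 192 191 191 192 192 193 193 193 194
180 186 187 188 187 187 187 188 187 189 188 190 189 189 190 190 190 190 190 191 192 191 192 192 193 192 193 194 194 195 194
188 109 107 107 106 107 106 123 151 164 163 160 127 156 169 169 170 173 174 176 180 182 182 185 184 185 188 188 189 189 193
195 110 110 111 109 110 110 109 110 109 109 111 85 45 36 36 36 38 32 25 24 22 24 23 43 59 66 66 66 82 134
```

```bash
python3 - <<'E'
from h import *
w=shot('wrist')
for u in(275,325,378,475): print(u,rl(onz(w,u,200,.015)))
E
```

```text
275 (np.float64(0.3), np.float64(113.7))
325 (np.float64(0.0), np.float64(155.5))
378 (np.float64(-0.2), np.float64(199.8))
475 (np.float64(-0.7), np.float64(281.0))
```

```bash
python3 - <<'E'
from h import *
w=shot('wrist'); now=tool(); rel=np.linalg.inv(now)@w['W']
a=math.radians(82.79); T=np.eye(4); T[:3,:3]=np.array([[math.cos(a),math.sin(a),0],[math.sin(a),-math.cos(a),0],[0,0,-1]]); T[:3,3]=[.5047,-.0484,.3046]
w8=dict(w); w8['W']=T@rel
for u in(325.7,383,436,497): print('w8',u,rl(onz(w8,u,170,.015)))
print('post tops',rl(onz(w8,386,192.5,.096)),rl(onz(w8,546,192.5,.096)))
s=shot('scene','s14.png')
for f in('scene0','s14'):
    im=cv2.imread(f'pics/{f}.png').astype(int); d=((im.sum(2)<170)&(im.max(2)-im.min(2)<40)).astype(np.uint8)
    n,l,st,ce=cv2.connectedComponentsWithStats(d[140:205,215:410])
    print(f,[(st[i][:4]+[215,140,0,0]).tolist() for i in range(1,n) if st[i,4]>40])
print([rl(onz(s,u,v,.096)) for u,v in((309.1,158.2),(347.4,164.1),(384.7,170))])
E
```

```text
w8 325.7 (np.float64(-0.7), np.float64(12.4))
w8 383 (np.float64(-0.6), np.float64(57.0))
w8 436 (np.float64(-0.5), np.float64(98.4))
w8 497 (np.float64(-0.4), np.float64(145.9))
post tops (np.float64(-1.1), np.float64(35.0)) (np.float64(-0.9), np.float64(122.3))
scene0 [[263, 152, 19, 27], [298, 158, 19, 26], [343, 164, 7, 11], [369, 170, 19, 26], [336, 180, 16, 11]]
s14 [[298, 158, 18, 26], [334, 164, 18, 26], [369, 170, 19, 26]]
[(np.float64(-2.4), np.float64(128.4)), (np.float64(-2.5), np.float64(216.2)), (np.float64(-2.1), np.float64(299.6))]
```

```bash
python3 - <<'E'
from h import *
need(M+.124*Y-.0008*X,83.1,.2148); w=posts('w15.png')
for u in(275,325): print(u,rl(onz(w,u,200,.015)))
for z in(.015,.096): print(z,[np.round(proj(w,(*(M+y*Y-.0008*X),z)),1) for y in(.124,.130,.135)])
cv2.imwrite('pics/c15.png',cv2.resize(w['img'][150:300,200:480,::-1],None,fx=2.8,fy=2.8,interpolation=cv2.INTER_NEAREST))
E
```

```text
TCP [0.4961 0.0907 0.3165] yaw 83.31 roll 0.21 then x 0.99 y 0.07 z 10.17 tilt [-0. -0. -1.]
dark blob [401   0  28  54 362]
dark blob [ 273  190   52   45 1115]
dark blob [ 376  191   89   44 1859]
dark blob [ 474  191   86   44 2006]
275 (np.float64(0.8), np.float64(107.1))
325 (np.float64(0.5), np.float64(148.8))
0.015 [array([295.3, 198.3]), array([302.5, 198.3]), array([308.5, 198.4])]
0.096 [array([300.2, 230.5]), array([310.3, 230.6]), array([318.6, 230.6])]
```

View pics/c15.png

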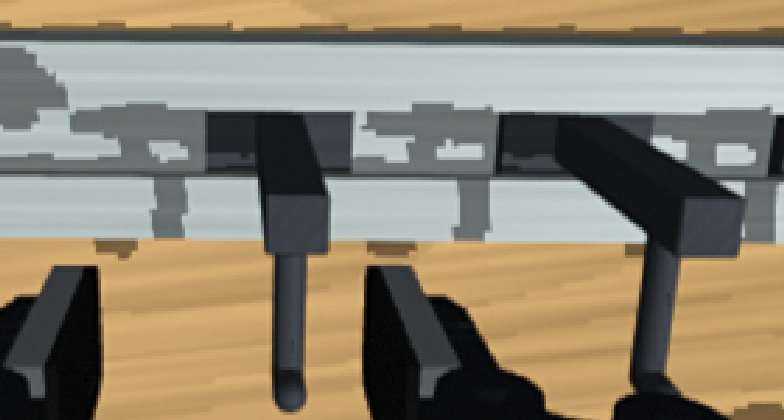

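The post top is at (306,230) and the foot centre at column 299, which both give rail y = 127.5 mm. Gripping carriage 2 there.

Request:
{"fn": "move_arm", "kwargs": {
  "moves": [
    {"gripper": 50, "x": 1.3, "y": 0, "z": 0, "roll": 0},
    {"gripper": 50, "x": 0, "y": 0, "z": 3.5, "roll": 0},
    {"gripper": 50, "x": 0, "y": 0, "z": 3.5, "roll": 0},
    {"gripper": 50, "x": 0, "y": 0, "z": 3.1, "roll": 0},
    {"gripper": 25, "x": 0, "y": 0, "z": 0, "roll": 0}
  ]
}}

```text
time_s: 17.82
eef_pos: [0.4966, 0.1024, 0.2135]
eef_rot: [-0.002, 0.749, 0.663, -0.002]
wrist_force: [-0.1, -0.4, 0.7]
opening: 0.302
```

Request:
{"fn": "move_arm", "kwargs": {
  "moves": [
    {"gripper": 10, "x": 0, "y": 0, "z": 0, "roll": 0},
    {"gripper": 0, "x": 0, "y": 0, "z": 0, "roll": 0},
    {"gripper": 0, "x": 0, "y": 0, "z": 0, "roll": 0},
    {"gripper": 0, "x": -1.5, "y": 0, "z": 0, "roll": 0},
    {"gripper": 0, "x": -1.5, "y": 0, "z": 0, "roll": 0}
  ]
}}

```text
time_s: 18.45
eef_pos: [0.4941, 0.0722, 0.2158]
eef_rot: [0.0, 0.748, 0.664, -0.0]
wrist_force: [0.6, -0.1, -2.3]
opening: 0.151
```

```bash
python3 - <<'E'
from h import *
need(M-.0007*X-.045*Y,83.1,.215); o=ctrl.get_obs(); print(o['opening'],o['wrist_force'],o['torque'])
E
```

```text
TCP [0.4941 0.0722 0.2158] yaw 83.19 roll 0.09 then x -14.05 y 0.01 z 0.08 tilt [ 0. -0. -1.]
0.15137329066365732 [ 0.58040054 -0.05649964 -2.34535857] [-0.04903095 -0.06463931 -0.00113966]
```

Request:
{"fn": "move_arm", "kwargs": {
  "moves": [
    {"gripper": 0, "x": -2, "y": 0, "z": 0, "roll": 0},
    {"gripper": 0, "x": -2, "y": 0, "z": 0, "roll": 0},
    {"gripper": 0, "x": -2, "y": 0, "z": 0, "roll": 0},
    {"gripper": 0, "x": -2, "y": 0, "z": 0, "roll": 0}
  ]
}}

```text
time_s: 18.95
eef_pos: [0.4843, -0.0079, 0.2157]
eef_rot: [0.0, 0.748, 0.663, -0.0]
wrist_force: [-0.1, -1.2, -2.8]
opening: 0.152
```

Request:
{"fn": "move_arm", "kwargs": {
  "moves": [
    {"gripper": 0, "x": -2, "y": 0, "z": 0, "roll": 0},
    {"gripper": 0, "x": -2, "y": 0, "z": 0, "roll": 0},
    {"gripper": 0, "x": -2, "y": 0, "z": 0, "roll": 0},
    {"gripper": 0, "x": 0, "y": 0, "z": 0, "roll": 0}
  ]
}}

```text
time_s: 19.45
eef_pos: [0.4773, -0.0677, 0.2158]
eef_rot: [0.0, 0.749, 0.663, -0.0]
wrist_force: [-0.2, 0.1, -1.7]
opening: 0.156
```

```bash
cat >> h.py <<'E'
def scarr(f):
    "dark carriages seen by scene camera (rail and tray area)"
    s=shot('scene',f); im=s['img'].astype(int); d=((im.sum(2)<170)&(im.max(2)-im.min(2)<40)).astype(np.uint8)
    n,l,st,ce=cv2.connectedComponentsWithStats(d[100:240,90:410])
    print('dark',[(st[i][:4]+[90,100,0,0]).tolist() for i in range(1,n) if st[i,4]>60])
E
python3 - <<'E'
from h import *
need(M-.0007*X-.045*Y,83.1,.215); o=ctrl.get_obs(); print(o['opening'],o['wrist_force'],o['torque']);scarr('s16.png'); traychk()
E
```

```text
TCP [ 0.4773 -0.0677  0.2158] yaw 83.00 roll -0.10 then x 0.04 y -0.01 z 0.08 tilt [ 0. -0. -1.]
0.1556000059359061 [-0.17689196  0.098659   -1.69507257] [-0.0137679   0.03114241 -0.03738589]
dark [[207, 100, 54, 81], [117, 131, 28, 32], [180, 149, 8, 24], [334, 164, 18, 26], [369, 170, 19, 26], [314, 227, 17, 13]]
tray shift px top 0 0 score 0.66
tray shift px scene 0 0 score 0.68
```

Request:
{"fn": "move_arm", "kwargs": {
  "moves": [
    {"gripper": 0, "x": 0, "y": 0, "z": -3, "roll": 0},
    {"gripper": 0, "x": 0, "y": 0, "z": -3, "roll": 0},
    {"gripper": 0, "x": 0, "y": 0, "z": -3, "roll": 0},
    {"gripper": 0, "x": -4.4, "y": 1.2, "z": 0, "roll": 0},
    {"gripper": 0, "x": -4.4, "y": 1.2, "z": 0, "roll": 0}
  ]
}}

```text
time_s: 20.23
eef_pos: [0.4913, -0.1559, 0.3064]
eef_rot: [0.001, 0.747, 0.665, 0.0]
wrist_force: [0.5, -0.8, -1.9]
opening: 0.15
```

Request:
{"fn": "move_arm", "kwargs": {
  "moves": [
    {"gripper": 0, "x": -4.4, "y": 1.2, "z": 0, "roll": 0},
    {"gripper": 0, "x": -4.4, "y": 1.2, "z": 0, "roll": 0},
    {"gripper": 0, "x": -4.5, "y": 1.2, "z": 0, "roll": 0},
    {"gripper": 0, "x": -4.5, "y": 1.2, "z": 0, "roll": -4.5},
    {"gripper": 0, "x": 0, "y": 0, "z": 0, "roll": -4.5}
  ]
}}

```text
time_s: 20.85
eef_pos: [0.5175, -0.3412, 0.3055]
eef_rot: [0.001, 0.694, 0.72, -0.0]
wrist_force: [-0.4, 1.3, -2.2]
opening: 0.155
```

```bash
python3 - <<'E'
from h import *
need(slot(-.022,-.042),92,.2165); o=ctrl.get_obs(); print(o['opening'],o['wrist_force']); shot('wrist','w17.png')
E
```

```text
TCP [ 0.5175 -0.3412  0.3055] yaw 92.18 roll 0.18 then x 0.15 y -0.10 z 8.90 tilt [ 0.001 -0.001 -1.   ]
0.15516483565832265 [-0.40846918  1.28603401 -2.2307527 ]
```

Request:
{"fn": "move_arm", "kwargs": {
  "moves": [
    {"gripper": 0, "x": 0.1, "y": -0.1, "z": 3, "roll": 0},
    {"gripper": 0, "x": 0, "y": 0, "z": 3, "roll": 0},
    {"gripper": 0, "x": 0, "y": 0, "z": 2, "roll": 0},
    {"gripper": 0, "x": 0, "y": 0, "z": 1, "roll": 0},
    {"gripper": 0, "x": 0, "y": 0, "z": 0, "roll": 0}
  ]
}}

```text
time_s: 21.52
eef_pos: [0.5166, -0.3374, 0.2156]
eef_rot: [-0.0, 0.694, 0.72, 0.0]
wrist_force: [-0.7, 0.1, -3.7]
opening: 0.156
```

Request:
{"fn": "move_arm", "kwargs": {
  "moves": [
    {"gripper": 25, "x": 0, "y": 0, "z": 0, "roll": 0},
    {"gripper": 40, "x": 0, "y": 0, "z": 0, "roll": 0},
    {"gripper": 50, "x": 0, "y": 0, "z": 0, "roll": 0},
    {"gripper": 50, "x": 0, "y": 0, "z": -4, "roll": 0},
    {"gripper": 50, "x": 0, "y": 0, "z": -4, "roll": 4.5}
  ]
}}

```text
time_s: 22.15
eef_pos: [0.5162, -0.3375, 0.2964]
eef_rot: [-0.0, 0.722, 0.692, -0.0]
wrist_force: [0.1, -0.7, -0.1]
opening: 0.499
```

Request:
{"fn": "move_arm", "kwargs": {
  "moves": [
    {"gripper": 50, "x": 0, "y": 0, "z": -3, "roll": 4.5},
    {"gripper": 50, "x": 5.5, "y": -0.7, "z": 0, "roll": 0},
    {"gripper": 50, "x": 5.5, "y": -0.7, "z": 0, "roll": 0},
    {"gripper": 50, "x": 5.5, "y": -0.7, "z": 0, "roll": 0},
    {"gripper": 50, "x": 5.5, "y": -0.7, "z": 0, "roll": 0}
  ]
}}

```text
time_s: 22.78
eef_pos: [0.5145, -0.1142, 0.3262]
eef_rot: [0.001, 0.748, 0.664, 0.0]
wrist_force: [1.0, -0.5, 0.3]
opening: 0.5
```

Request:
{"fn": "move_arm", "kwargs": {
  "moves": [
    {"gripper": 50, "x": 5.5, "y": -0.7, "z": 0, "roll": 0},
    {"gripper": 50, "x": 5.5, "y": -0.7, "z": 0, "roll": 0},
    {"gripper": 50, "x": 5.5, "y": -0.7, "z": 0, "roll": 0},
    {"gripper": 50, "x": 5.5, "y": -0.7, "z": 0, "roll": 0},
    {"gripper": 50, "x": 5.5, "y": -0.7, "z": 0, "roll": 0}
  ]
}}

```text
time_s: 23.4
eef_pos: [0.5125, 0.1632, 0.3263]
eef_rot: [0.0, 0.748, 0.664, 0.001]
wrist_force: [0.9, 0.8, 0.2]
opening: 0.5
```

```bash
python3 - <<'E'
from h import *
scarr('s18.png'); traychk(); need(M+.2155*Y-.0008*X,83.1,.215)
w=posts('w18.png')
for z in(.015,.096): print(z,[np.round(proj(w,(*(M+y*Y-.0008*X),z)),1) for y in(.210,.2155,.222)])
for v in (195,200): print(v,' '.join('%d'%x for x in w['img'][v,220:360:3].mean(1)))
E
```

```text
dark [[309, 100, 66, 46], [107, 131, 38, 52], [334, 164, 18, 26], [369, 170, 19, 26], [314, 227, 17, 13]]
tray shift px top 0 0 score 0.78
tray shift px scene 0 0 score 0.73
TCP [0.5122 0.1638 0.326 ] yaw 83.43 roll 0.33 then x 2.69 y -0.63 z 11.10 tilt [ 0.001  0.    -1.   ]
dark blob [527   0  33  67 337]
dark blob [ 290  179   50   56 1106]
dark blob [ 385  179   92   56 2131]
0.015 [array([308.3, 187.5]), array([314.7, 187.5]), array([322.3, 187.6])]
0.096 [array([318. , 214.6]), array([326.8, 214.6]), array([337.3, 214.7])]
195 175 175 175 169 119 119 119 118 119 119 128 210 177 133 119 119 117 177 176 118 118 119 116 94 68 70 70 71 70 51 20 22 24 24 25 25 23 23 69 70 112 204 203 171 173 173 111
200 84 84 83 84 85 84 82 80 77 75 76 76 75 75 74 76 78 80 83 82 84 83 81 74 62 61 57 56 56 58 15 19 23 26 23 23 25 24 21 49 68 97 99 100 100 101 101
```

Foot centre is at column 315, so rail y = 216 mm. Gripping carriage 3.

Request:
{"fn": "move_arm", "kwargs": {
  "moves": [
    {"gripper": 50, "x": 2.7, "y": -0.6, "z": 0, "roll": 0.1},
    {"gripper": 50, "x": 0, "y": 0, "z": 4, "roll": 0},
    {"gripper": 50, "x": 0, "y": 0, "z": 4, "roll": 0},
    {"gripper": 50, "x": 0, "y": 0, "z": 3, "roll": 0},
    {"gripper": 25, "x": 0, "y": 0, "z": 0, "roll": 0}
  ]
}}

```text
time_s: 24.22
eef_pos: [0.509, 0.1872, 0.2135]
eef_rot: [-0.001, 0.749, 0.662, -0.002]
wrist_force: [-0.3, -0.5, -0.1]
opening: 0.303
```

Request:
{"fn": "move_arm", "kwargs": {
  "moves": [
    {"gripper": 10, "x": 0, "y": 0, "z": 0, "roll": 0},
    {"gripper": 0, "x": 0, "y": 0, "z": 0, "roll": 0},
    {"gripper": 0, "x": 0, "y": 0, "z": 0, "roll": 0},
    {"gripper": 0, "x": -1.5, "y": 0, "z": 0, "roll": 0},
    {"gripper": 0, "x": -1.5, "y": 0, "z": 0, "roll": 0}
  ]
}}

```text
time_s: 24.85
eef_pos: [0.5061, 0.1582, 0.2158]
eef_rot: [0.0, 0.748, 0.663, -0.0]
wrist_force: [0.5, -1.0, -2.5]
opening: 0.154
```

```bash
python3 - <<'E'
from h import *
need(M-.0007*X-.045*Y,83.1,.215); o=ctrl.get_obs(); print(o['opening'],o['wrist_force'],o['torque'])
E
```

```text
TCP [0.5061 0.1582 0.2158] yaw 83.09 roll -0.01 then x -22.73 y -0.15 z 0.08 tilt [-0. -0. -1.]
0.153578731030884 [ 0.50093279 -0.95802877 -2.53931073] [ 0.00469904 -0.00789321 -0.08720061]
```

Request:
{"fn": "move_arm", "kwargs": {
  "moves": [
    {"gripper": 0, "x": -2.3, "y": 0, "z": 0, "roll": 0},
    {"gripper": 0, "x": -2.3, "y": 0, "z": 0, "roll": 0},
    {"gripper": 0, "x": -2.3, "y": 0, "z": 0, "roll": 0},
    {"gripper": 0, "x": -2.3, "y": 0, "z": 0, "roll": 0},
    {"gripper": 0, "x": -2.3, "y": 0, "z": 0, "roll": 0}
  ]
}}

```text
time_s: 25.48
eef_pos: [0.492, 0.0434, 0.2157]
eef_rot: [0.0, 0.749, 0.663, -0.0]
wrist_force: [0.5, -0.0, -2.4]
opening: 0.16
```

Request:
{"fn": "move_arm", "kwargs": {
  "moves": [
    {"gripper": 0, "x": -2.3, "y": 0, "z": 0, "roll": 0},
    {"gripper": 0, "x": -2.3, "y": 0, "z": 0, "roll": 0},
    {"gripper": 0, "x": -2.3, "y": 0, "z": 0, "roll": 0},
    {"gripper": 0, "x": -2.3, "y": 0, "z": 0, "roll": 0},
    {"gripper": 0, "x": -2, "y": 0, "z": 0, "roll": 0}
  ]
}}

```text
time_s: 26.1
eef_pos: [0.4783, -0.0678, 0.2158]
eef_rot: [0.0, 0.749, 0.663, -0.0]
wrist_force: [-0.1, -0.5, -2.2]
opening: 0.153
```

```bash
python3 - <<'E'
from h import *
need(M-.0007*X-.045*Y,83.1,.215); o=ctrl.get_obs(); print(o['opening'],o['wrist_force'],o['torque']);scarr('s19.png'); traychk()
E
```

```text
TCP [ 0.4783 -0.0678  0.2158] yaw 83.01 roll -0.09 then x 0.04 y -0.11 z 0.08 tilt [-0. -0. -1.]
0.15262732170900514 [-0.12218677 -0.4641035  -2.17077714] [0.03429314 0.02291644 0.01476983]
dark [[207, 100, 54, 81], [107, 131, 39, 52], [180, 149, 8, 24], [369, 170, 19, 26], [314, 228, 17, 12]]
tray shift px top 0 0 score 0.59
tray shift px scene 0 0 score 0.62
```

Request:
{"fn": "move_arm", "kwargs": {
  "moves": [
    {"gripper": 0, "x": 0, "y": 0, "z": -3, "roll": 0},
    {"gripper": 0, "x": 0, "y": 0, "z": -3, "roll": 0},
    {"gripper": 0, "x": 0, "y": 0, "z": -3, "roll": 0},
    {"gripper": 0, "x": -4.8, "y": -0.3, "z": 0, "roll": 0},
    {"gripper": 0, "x": -4.8, "y": -0.3, "z": 0, "roll": 0}
  ]
}}

```text
time_s: 26.88
eef_pos: [0.4612, -0.1608, 0.3063]
eef_rot: [0.001, 0.748, 0.664, 0.0]
wrist_force: [0.4, 0.0, -2.0]
opening: 0.149
```

Request:
{"fn": "move_arm", "kwargs": {
  "moves": [
    {"gripper": 0, "x": -4.8, "y": -0.3, "z": 0, "roll": 0},
    {"gripper": 0, "x": -4.8, "y": -0.3, "z": 0, "roll": -4.5},
    {"gripper": 0, "x": 0, "y": 0, "z": 0, "roll": -4.5},
    {"gripper": 0, "x": 0, "y": 0, "z": 0, "roll": 0}
  ]
}}

```text
time_s: 27.38
eef_pos: [0.4435, -0.2553, 0.3054]
eef_rot: [-0.0, 0.695, 0.719, 0.0]
wrist_force: [-0.2, -0.2, -2.9]
opening: 0.15
```

```bash
python3 - <<'E'
from h import *
need(slot(-.092,.042),92,.2165); o=ctrl.get_obs(); print(o['opening'],o['wrist_force']); shot('wrist','w20.png')
E
```

```text
TCP [ 0.4435 -0.2553  0.3054] yaw 91.97 roll -0.03 then x -0.30 y 0.00 z 8.89 tilt [-0.     0.001 -1.   ]
0.14951546552718525 [-0.19157593 -0.18571334 -2.94860505]
```

Request:
{"fn": "move_arm", "kwargs": {
  "moves": [
    {"gripper": 0, "x": -0.3, "y": 0, "z": 3, "roll": 0},
    {"gripper": 0, "x": 0, "y": 0, "z": 3, "roll": 0},
    {"gripper": 0, "x": 0, "y": 0, "z": 2, "roll": 0},
    {"gripper": 0, "x": 0, "y": 0, "z": 1, "roll": 0},
    {"gripper": 0, "x": 0, "y": 0, "z": 0, "roll": 0}
  ]
}}

```text
time_s: 28.05
eef_pos: [0.444, -0.2576, 0.2153]
eef_rot: [-0.001, 0.694, 0.72, 0.0]
wrist_force: [0.0, -0.3, -2.4]
opening: 0.153
```

Request:
{"fn": "move_arm", "kwargs": {
  "moves": [
    {"gripper": 25, "x": 0, "y": 0, "z": 0, "roll": 0},
    {"gripper": 40, "x": 0, "y": 0, "z": 0, "roll": 0},
    {"gripper": 50, "x": 0, "y": 0, "z": 0, "roll": 0},
    {"gripper": 50, "x": 0, "y": 0, "z": -4, "roll": 0},
    {"gripper": 50, "x": 0, "y": 0, "z": -4, "roll": 4.5}
  ]
}}

```text
time_s: 28.68
eef_pos: [0.4438, -0.2582, 0.2965]
eef_rot: [-0.0, 0.723, 0.691, -0.0]
wrist_force: [-0.0, -0.4, -0.1]
opening: 0.501
```

Request:
{"fn": "move_arm", "kwargs": {
  "moves": [
    {"gripper": 50, "x": 0, "y": 0, "z": -3, "roll": 4.5},
    {"gripper": 50, "x": 5.5, "y": 0, "z": 0, "roll": 0},
    {"gripper": 50, "x": 5.5, "y": 0, "z": 0, "roll": 0},
    {"gripper": 50, "x": 5.5, "y": 0, "z": 0, "roll": 0},
    {"gripper": 50, "x": 5.5, "y": 0, "z": 0, "roll": 0}
  ]
}}

```text
time_s: 29.3
eef_pos: [0.4705, -0.0383, 0.3263]
eef_rot: [0.001, 0.749, 0.663, 0.0]
wrist_force: [0.0, 0.1, -0.4]
opening: 0.502
```

Request:
{"fn": "move_arm", "kwargs": {
  "moves": [
    {"gripper": 50, "x": 5.5, "y": 0, "z": 0, "roll": 0},
    {"gripper": 50, "x": 5.5, "y": 0, "z": 0, "roll": 0},
    {"gripper": 50, "x": 5.5, "y": 0, "z": 0, "roll": 0},
    {"gripper": 50, "x": 5.5, "y": 0, "z": 0, "roll": 0},
    {"gripper": 50, "x": 5.5, "y": 0, "z": 0, "roll": 0}
  ]
}}

```text
time_s: 29.92
eef_pos: [0.5038, 0.2349, 0.3262]
eef_rot: [0.0, 0.749, 0.663, 0.0]
wrist_force: [0.4, 0.6, -1.0]
opening: 0.501
```

```bash
python3 - <<'E'
from h import *
scarr('s21.png'); traychk(); need(M+.300*Y-.0008*X,83.1,.215)
w=posts('w21.png')
for z in(.015,.096): print(z,[np.round(proj(w,(*(M+y*Y-.0008*X),z)),1) for y in(.294,.300,.306)])
E
```

```text
dark [[345, 100, 65, 46], [107, 131, 38, 52], [155, 133, 22, 33], [369, 170, 19, 26], [314, 227, 17, 13]]
tray shift px top 0 0 score 0.72
tray shift px scene 0 0 score 0.69
TCP [0.5035 0.2354 0.3259] yaw 83.30 roll 0.20 then x 4.14 y 1.13 z 11.09 tilt [ 0.001  0.    -1.   ]
dark blob [ 466   15   88   95 2209]
dark blob [ 305  199   54   36 1248]
0.015 [array([323.9, 207.3]), array([330.8, 207.3]), array([337.7, 207.4])]
0.096 [array([339.1, 241.1]), array([348.6, 241.2]), array([358. , 241.3])]
```

Request:
{"fn": "move_arm", "kwargs": {
  "moves": [
    {"gripper": 50, "x": 4.1, "y": 1.1, "z": 0, "roll": 0.1},
    {"gripper": 50, "x": 0, "y": 0, "z": 4, "roll": 0},
    {"gripper": 50, "x": 0, "y": 0, "z": 4, "roll": 0},
    {"gripper": 50, "x": 0, "y": 0, "z": 3, "roll": 0},
    {"gripper": 25, "x": 0, "y": 0, "z": 0, "roll": 0}
  ]
}}

```text
time_s: 30.75
eef_pos: [0.5186, 0.2706, 0.2133]
eef_rot: [-0.001, 0.75, 0.662, -0.003]
wrist_force: [-1.9, 4.5, -2.8]
opening: 0.3
```

Request:
{"fn": "move_arm", "kwargs": {
  "moves": [
    {"gripper": 10, "x": 0, "y": 0, "z": 0, "roll": 0},
    {"gripper": 0, "x": 0, "y": 0, "z": 0, "roll": 0},
    {"gripper": 0, "x": 0, "y": 0, "z": 0, "roll": 0},
    {"gripper": 0, "x": -1.5, "y": 0, "z": 0, "roll": 0},
    {"gripper": 0, "x": -1.5, "y": 0, "z": 0, "roll": 0}
  ]
}}

```text
time_s: 31.38
eef_pos: [0.5156, 0.2417, 0.2157]
eef_rot: [0.0, 0.749, 0.663, -0.0]
wrist_force: [-1.0, -0.6, -3.6]
opening: 0.154
```

```bash
python3 - <<'E'
from h import *
need(M-.0007*X-.045*Y,83.1,.215); o=ctrl.get_obs(); print(o['opening'],o['wrist_force'],o['torque'])
E
```

```text
TCP [0.5156 0.2417 0.2157] yaw 82.99 roll -0.11 then x -31.13 y -0.09 z 0.07 tilt [-0. -0. -1.]
0.15447194697468294 [-0.99462241 -0.59712958 -3.57669183] [-0.00492984 -0.03338656  0.01365133]
```

Request:
{"fn": "move_arm", "kwargs": {
  "moves": [
    {"gripper": 0, "x": -2.3, "y": 0, "z": 0, "roll": 0},
    {"gripper": 0, "x": -2.3, "y": 0, "z": 0, "roll": 0},
    {"gripper": 0, "x": -2.3, "y": 0, "z": 0, "roll": 0},
    {"gripper": 0, "x": -2.3, "y": 0, "z": 0, "roll": 0},
    {"gripper": 0, "x": -2.3, "y": 0, "z": 0, "roll": 0}
  ]
}}

```text
time_s: 32.0
eef_pos: [0.5014, 0.1269, 0.2157]
eef_rot: [0.0, 0.749, 0.662, -0.0]
wrist_force: [1.3, -1.1, -3.4]
opening: 0.153
```

Request:
{"fn": "move_arm", "kwargs": {
  "moves": [
    {"gripper": 0, "x": -2.3, "y": 0, "z": 0, "roll": 0},
    {"gripper": 0, "x": -2.3, "y": 0, "z": 0, "roll": 0},
    {"gripper": 0, "x": -2.3, "y": 0, "z": 0, "roll": 0},
    {"gripper": 0, "x": -2.3, "y": 0, "z": 0, "roll": 0},
    {"gripper": 0, "x": -2.3, "y": 0, "z": 0, "roll": 0}
  ]
}}

```text
time_s: 32.62
eef_pos: [0.4871, 0.0129, 0.2158]
eef_rot: [0.0, 0.749, 0.662, -0.0]
wrist_force: [0.3, -0.5, -2.7]
opening: 0.159
```

Request:
{"fn": "move_arm", "kwargs": {
  "moves": [
    {"gripper": 0, "x": -2.1, "y": 0, "z": 0, "roll": 0},
    {"gripper": 0, "x": -2, "y": 0, "z": 0, "roll": 0},
    {"gripper": 0, "x": -2, "y": 0, "z": 0, "roll": 0},
    {"gripper": 0, "x": -2, "y": 0, "z": 0, "roll": 0}
  ]
}}

```text
time_s: 33.12
eef_pos: [0.4771, -0.0673, 0.2158]
eef_rot: [0.0, 0.749, 0.662, -0.0]
wrist_force: [-0.5, 0.1, -4.0]
opening: 0.155
```

```bash
python3 - <<'E'
from h import *
need(M-.0007*X-.045*Y,83.1,.215); o=ctrl.get_obs(); print(o['opening'],o['wrist_force'],o['torque']);scarr('s22.png'); traychk()
E
```

```text
TCP [ 0.4771 -0.0673  0.2158] yaw 82.92 roll -0.18 then x 0.01 y 0.02 z 0.08 tilt [-0. -0. -1.]
0.15468371863303867 [-0.49195982  0.10659337 -4.02905556] [ 0.00595712 -0.01741233 -0.00287607]
dark [[208, 100, 54, 81], [107, 131, 38, 52], [154, 132, 24, 35], [180, 149, 8, 24], [314, 227, 17, 13]]
tray shift px top 0 0 score 0.57
tray shift px scene 0 0 score 0.62
```

Request:
{"fn": "move_arm", "kwargs": {
  "moves": [
    {"gripper": 0, "x": 0, "y": 0, "z": -3.2, "roll": 0},
    {"gripper": 0, "x": 0, "y": 0, "z": -3.2, "roll": 0},
    {"gripper": 0, "x": 0, "y": 0, "z": -3.2, "roll": 0},
    {"gripper": 0, "x": -4.5, "y": 1.6, "z": 0, "roll": 0},
    {"gripper": 0, "x": -4.5, "y": 1.6, "z": 0, "roll": 0}
  ]
}}

```text
time_s: 33.9
eef_pos: [0.4987, -0.1593, 0.3124]
eef_rot: [0.001, 0.748, 0.663, 0.0]
wrist_force: [0.9, 0.2, -3.2]
opening: 0.157
```

Request:
{"fn": "move_arm", "kwargs": {
  "moves": [
    {"gripper": 0, "x": -4.5, "y": 1.6, "z": 0, "roll": 0},
    {"gripper": 0, "x": -4.5, "y": 1.6, "z": 0, "roll": -4.5},
    {"gripper": 0, "x": 0, "y": 0, "z": 0, "roll": -4.5},
    {"gripper": 0, "x": 0, "y": 0, "z": 0, "roll": 0}
  ]
}}

```text
time_s: 34.4
eef_pos: [0.519, -0.2524, 0.3111]
eef_rot: [-0.001, 0.695, 0.719, 0.0]
wrist_force: [0.6, -0.3, -4.1]
opening: 0.153
```

```bash
python3 - <<'E'
from h import *
need(slot(-.018,.042),92,.2165); o=ctrl.get_obs(); print(o['opening'],o['wrist_force']); w=shot('wrist','w23.png')
im=w['img']; cv2.imwrite('pics/c23.png',im[:,:,::-1])
for q in((-.092,.042),(-.092,-.042),(-.022,-.042)): print(proj(w,(*slot(*q),.094)))
E
```

```text
TCP [ 0.519  -0.2524  0.3111] yaw 91.89 roll -0.11 then x -0.33 y -0.15 z 9.46 tilt [-0.001  0.001 -1.   ]
0.15269094178390685 [ 0.59767068 -0.28096835 -4.12847348]
(np.float64(276.7041217919285), np.float64(97.1306449882436))
(np.float64(118.5224916738018), np.float64(97.51636769426985))
(np.float64(133.87684298786894), np.float64(223.07822380166726))
```

Request:
{"fn": "move_arm", "kwargs": {
  "moves": [
    {"gripper": 0, "x": -0.3, "y": -0.1, "z": 3, "roll": 0},
    {"gripper": 0, "x": 0, "y": 0, "z": 3, "roll": 0},
    {"gripper": 0, "x": 0, "y": 0, "z": 2, "roll": 0},
    {"gripper": 0, "x": 0, "y": 0, "z": 1.5, "roll": 0},
    {"gripper": 0, "x": 0, "y": 0, "z": 0, "roll": 0}
  ]
}}

```text
time_s: 35.08
eef_pos: [0.5181, -0.255, 0.2157]
eef_rot: [-0.001, 0.695, 0.719, -0.0]
wrist_force: [-0.3, -0.5, -2.1]
opening: 0.158
```

```bash
python3 - <<'E'
from h import *
need(slot(-.018,.042),92,.2155); o=ctrl.get_obs(); print(o['opening'],o['wrist_force'],o['torque'])
E
```

```text
TCP [ 0.5181 -0.255   0.2157] yaw 91.97 roll -0.03 then x -0.07 y -0.06 z 0.02 tilt [-0.002  0.001 -1.   ]
0.15754318357800348 [-0.25977894 -0.48273213 -2.08347722] [ 0.00842884  0.07039334 -0.01411873]
```

Free of contact. Releasing, raising and moving clear, then one final picture.

Request:
{"fn": "move_arm", "kwargs": {
  "moves": [
    {"gripper": 25, "x": 0, "y": 0, "z": 0, "roll": 0},
    {"gripper": 40, "x": 0, "y": 0, "z": 0, "roll": 0},
    {"gripper": 50, "x": 0, "y": 0, "z": 0, "roll": 0},
    {"gripper": 50, "x": 0, "y": 0, "z": -4, "roll": 0},
    {"gripper": 50, "x": 0, "y": 0, "z": -4, "roll": 0}
  ]
}}

```text
time_s: 35.7
eef_pos: [0.5183, -0.2555, 0.2976]
eef_rot: [-0.0, 0.695, 0.719, -0.0]
wrist_force: [-0.0, -1.0, 0.2]
opening: 0.5
```

Request:
{"fn": "move_arm", "kwargs": {
  "moves": [
    {"gripper": 50, "x": 0, "y": 0, "z": -4, "roll": 0},
    {"gripper": 50, "x": 5, "y": -2, "z": 0, "roll": 0},
    {"gripper": 50, "x": 5, "y": -2, "z": 0, "roll": 0},
    {"gripper": 50, "x": 5, "y": -2, "z": 0, "roll": 0},
    {"gripper": 50, "x": 5, "y": -2, "z": 0, "roll": 0}
  ]
}}

```text
time_s: 36.33
eef_pos: [0.4308, -0.0571, 0.3372]
eef_rot: [0.001, 0.695, 0.719, 0.0]
wrist_force: [0.5, -0.0, 0.9]
opening: 0.5
```

Request:
{"fn": "move_arm", "kwargs": {
  "moves": [
    {"gripper": 50, "x": 5, "y": -2, "z": 0, "roll": 0},
    {"gripper": 50, "x": 5, "y": -2, "z": 0, "roll": 0},
    {"gripper": 50, "x": 0, "y": 0, "z": 0, "roll": 0},
    {"gripper": 50, "x": 0, "y": 0, "z": 0, "roll": 0}
  ]
}}

```text
time_s: 36.83
eef_pos: [0.3885, 0.0401, 0.3373]
eef_rot: [0.001, 0.695, 0.719, 0.0]
wrist_force: [0.6, -0.5, 0.1]
opening: 0.499
```

```bash
python3 - <<'E'
from h import *
traychk(); scarr('s24.png'); t=shot('top','t24.png'); s=shot('scene','s24.png')
A=cv2.resize(s['img'][110:260,70:350,::-1],None,fx=2.1,fy=2.1)   # 588x315
B=cv2.resize(t['img'][150:300,380:510,::-1],None,fx=1.9,fy=1.9)
C=cv2.resize(t['img'][30:310,60:380,::-1],None,fx=.95,fy=.95)
im=np.zeros((590,800,3),np.uint8); im[:315,:588]=A; im[316:316+B.shape[0],:B.shape[1]]=B[:274]; im[316:316+C.shape[0],260:260+C.shape[1]]=C[:274]
cv2.imwrite('pics/fin.png',im); print(ctrl.get_obs()['eef_pos'])
a=cv2.imread('pics/scene0.png').astype(int); b=cv2.imread('pics/s24.png').astype(int); d=(abs(a-b).max(2)>60).astype(np.uint8)
n,l,st,_=cv2.connectedComponentsWithStats(d); print([x[:5].tolist() for x in st[1:] if x[4]>40])
E
```

```text
tray shift px top 0 0 score 0.67
tray shift px scene 0 0 score 0.63
dark [[107, 131, 38, 52], [147, 132, 30, 54], [314, 227, 17, 13]]
[0.3886555  0.03930486 0.33671015]
[[307, 0, 62, 10, 440], [502, 0, 41, 55, 777], [208, 42, 49, 10, 108], [311, 63, 6, 16, 60], [317, 87, 19, 8, 57], [326, 96, 38, 11, 163], [313, 107, 84, 16, 447], [124, 130, 10, 16, 117], [153, 131, 23, 17, 148], [265, 151, 10, 22, 153], [112, 152, 33, 32, 572], [146, 154, 31, 32, 598], [303, 157, 9, 22, 130], [343, 163, 7, 13, 67], [377, 169, 11, 22, 141], [334, 177, 20, 9, 71]]
```

View pics/fin.png

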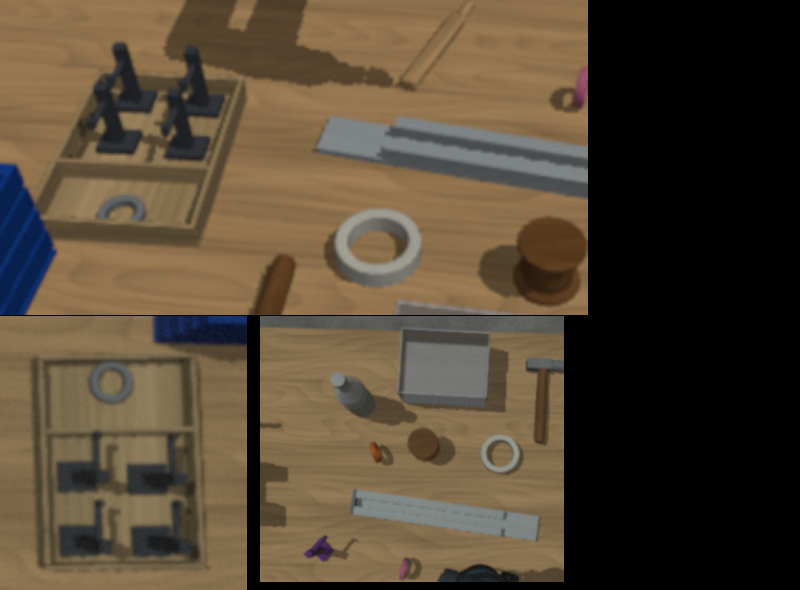

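The final picture shows all four carriages upright in the wide compartment, the ring flat in the narrow one and the rail empty. The bystanders and look-alikes are where they were. Handing in.

```bash
python3 -c "
from bench import ctrl
print(ctrl.hand_in())"
```

```text
the job is handed in; nothing more can be done
None
```

The rail is stripped and packed, and I handed the job in at about 37 s of the 210 s allowed. I lifted the one steel ring off its hook first, put it in the narrow compartment and tipped it flat. Then I slid the four dark carriages one by one to the open end, lifted them out there, and set them upright in the wide compartment.

**Last checks:**
- The final picture shows the rail empty, four carriages in the wide compartment and the ring in the narrow one.
- The tray has not shifted (0 px in both cameras, though the match scores were only 0.57–0.78).
- The tape, spool, mallet, pink and orange rings, and purple carriage are where they started. The robot is clear of everything.

**What was off along the way:**
- **Ring grip:** the first grip sat about 7 mm too high, so I redid it.
- **Ring placing:** the ring touched the tray floor with a 35 N wrist force, under the 120 N limit, and I eased up before releasing.
- **Camera readings:** wrist-camera positions for carriage 2 disagreed by up to about 12 mm because pose readings were noisy or the arm was still settling. A second look with the arm still settled it.
- **Grip slackening:** I saw no sign of it.

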